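# Hook the jar tote forward to the shelf's stop rail

### The arm

A 7-joint arm with a two-finger parallel gripper is mounted at the origin on the work surface. World frame = base frame: x ahead of the robot, y to its left, z up, the work surface at z = 0. Lengths are in m, angles in rad, forces in N, time in s.
With the tool pointing down it reaches from about 0.4 to 0.9 m from the base axis. Payload 5.6 kg.
Tool frame: the origin (TCP) lies at the very end of the fingers, on their centre line; the grasp point (between the pads) lies 19 mm behind it; y points along the fingers, x is the direction in which the jaws open and shut, and the axes are right-handed (so a half turn about y gives the same grasp; the last joint's range is limited). The gripper opens to 92 mm and grips with 3 to 60 N. Pads are 20 mm wide; open, the fingers measure 128 mm over their backs; the gripper's body (75 mm by 189 mm) begins 69 mm behind the grasp point.
Start: joints at [1.105, 0.468, -0.012, 1.603, 0.006, 1.071, -0.056], TCP at [0.267, -0.593, 0.215] pointing down, gripper open.
Joint ranges: [-2.53, 2.53], [-0.31, 2.02], [-1.57, 1.55], [0.28, 2.44], [-1.29, 4.43], [0.15, 1.84], [-2.92, 2.92]. Speed limits (rad/s): [2.57, 2.57, 3.14, 3.14, 3.14, 3.14, 3.14].

### API

Orientations are given as a unit quaternion [w, x, y, z].
In Python, from plant import robot gives the robot as it stands. The module is installed in compiled form; this text tells all that it offers.
- The arm moves only by the tool step_arm, never from a script. Its argument "increments" is a list of rows, each an object of numbers: "dx", "dy", "dz": the shift along the tool's x, y, z in cm; "turn": the turn about the tool's y in degrees; "grip": the opening, from 0 (shut) to 1 (fully open). In form: [{"dx": .., "dy": .., "dz": .., "turn": .., "grip": ..}, ...]. A call has exactly 8 rows; each row shifts and turns the pose as measured when the row begins, along the tool's axes as they then stand; what a row does not reach is not made up. A row lasts 1/10 s, in which the tool goes at most 50 mm and 8.59 degrees, less where a joint would pass 70% of its speed; a pose out of reach is approached as far as the arm can. A call is refused whole if a number of a shift passes 5 or a number of a turn 8.59, either way. A call with a gripper value outside its range is refused whole. The fingers move at their own pace and stop on an object; "force" is the grip in N (left out, the last holds). Time passes only in rows, so rows that do not move let the fingers close, or fill a call up. It gives the time, the measured TCP pose, the force and the opening at its end, in the units of the state.
- robot.observe(): the state, without advancing time (a new reading comes with each control period).
- robot.get_image(name): name is "side" or "top"; returns the picture (480x640x3 uint8, red, green, blue); there is no depth.
- robot.camera_info(name): a dict with "fx", "fy", "cx", "cy" (pixels), "position" and "attitude" of the camera in the world. Camera axes: x right, y down, z forward; pixel columns grow to the right and rows downward; lengths in m; the calibration is good to about 2 mm. A picture is of the moment at which its call begins. camera_info takes no time and is no camera call.
- robot.hand_in(): hands the job in, once; it reports no verdict.
The state is a dict: "clock": time; "joint_pos": joint angles; "dq": joint speeds; "effort": joint torques, N m; "eef_pos": TCP position; "tcp_rot": TCP orientation; "ft_force": force on the tool from outside, world axes, zero at the start; "wrist_torque": the same for the moment, N m; "gripper_width": opening from 0.0 (shut) to 1.0 (fully open).
Only numpy, scipy, OpenCV 4.12 (cv2) and the standard library are available. Lean on these libraries where they do the work, as an engineer would, in place of code of your own. Each camera call takes 0.05 s, during which the arm holds its last target.

### The job

Pick up the pull hook from the bench, drop its blade behind the front lip of the open tote of jars deep in the low wire shelf, and drag the tote forward, square, until it presses the stop rail's buffer strip fully home; seat it with a steady pull of about 10 N for a second. Be gentle: never load the tote with more than 15 N, do not tip it, move it only with the hook, and leave the carton, the beaker and the bottle alone. Then unhook, leaving the tote holding the buffer pressed, and put the hook back down on the bench.

Things in the scene. Friction and masses are not known exactly. Their poses are not given: they have to be found in the camera images.
- shelf: Fixed low wire shelf, open in front. Origin on the bench under the middle of the deck's front edge; x points into the shelf (away from the robot), z up. White deck 260 deep (x) x 360 wide (y), top 40 above the bench. A top of thin wires, underside 190 above the bench, starts 17 behind the front edge on posts at y = -186 and +186: too low for a gripper to work inside.
- rail: Stop across the front of the deck, 350 wide (y), 40 high. The pose is its fixed bracket's: origin mid-underside, on the deck; x into the shelf. A dark bar sits in slots, its setting NOT measured; on its back a black buffer strip with 5 of travel (under 1.5 N). Strip's back face when fully pressed: somewhere from x = +2 to +24, then rigid. Only touch tells: watch the pull rise.
- tote: Loose open grey tote, 100 deep (x) x 125 wide (y) x 60 high, about 0.5 kg, in the left or right half of the shelf. Origin at its underside's centre, x to its back, z up. Front wall x = -50 to -46, with a rim 6 more outwards along the top 7. Two amber jars (82 high) stand fixed in its rear half; from x = -46 to -2 it is free inside. Slides under 1.5 to 5 N; tips over the rail if pulled too hard.
- tote_lip (a point): Middle of the tote's front wall at its top edge, 60 above the tote's underside; axes as tote.
- tote_front (a point): Point on the tote's outer front face, mid-width, 16 above its underside; axes as tote.
- hook_grip (a point): Centre of the handle of the loose pull hook, 26 above its underside: a wooden upright block 85 long (x) x 22 wide (y) x 46 high, to be gripped across y. Axes: x along the shaft to the blade, z up. A steel bar 10 wide, 32 to 40 above the underside, runs from the handle to the blade. The hook stands on handle and blade; 0.15 kg.
- hook_tip (a point): Middle of the lower edge of the hook's blade: 170 ahead (x) of the grip centre and level with the handle's underside (26 below the grip centre). The blade is an upright steel plate 5 thick (x), 40 wide (y), 40 high from this edge; the bar above it leaves 32 of free depth to take a wall.
- hook: The pull hook as a whole, as described at hook_grip; origin 26 below hook_grip.
- carton_mid (a point): Centre of a closed cardboard carton 100 x 120 x 78 high in the other half of the shelf; leave alone.
- beaker_mid (a point): Glass beaker, 70 diameter, 85 high, on the bench left of the shelf; point 40 above its foot; leave alone.
- bottle_mid (a point): White bottle, 64 diameter, 150 high, on the bench left of the shelf; point 75 above its foot; leave alone.
Not all that is in view belongs to the job. Of the things like the hook, leave any that is turquoise; of the rest the larger one is meant. There is more than one size of the tote; the one meant has the size given above.

How it is judged:
By the outcome, as a careful person would: the job done as asked, in the order asked, and still so for the second after the job is handed in, with the robot touching nothing.
It also fails if it takes over 72 s, if anything falls off the work surface, if the arm or the gripper's body presses on something with over 40 N, if the wrist force passes 120 N, or if a joint passes its speed limit or range.

## Working session

There is one attempt and no reset: what is moved stays moved. The work goes in short steps, Python scripts to look and compute and a tool call to move; the robot and the scene stay as the last step left them, time stands still between calls to the robot, and variables do not carry over. Pictures are saved under pics/ and viewed, and the job is handed in when it is done.

Besides the shell and the picture viewer there is one more tool, called after ">>>" as name(argument=value, ...), one argument or row to a line, values as JSON. step_arm: Moves the arm, as the interface text tells. Its arguments: {"type":"object","properties":{"increments":{"type":"array","items":{"type":"object","properties":{"dx":{"type":"number"},"dy":{"type":"number"},"dz":{"type":"number"},"turn":{"type":"number"},"grip":{"type":"number"}}}},"force":{"type":"number"}},"required":["increments"]}

```bash
mkdir -p pics; python3 - <<'E'
from plant import robot
import cv2, json
s=robot.observe()
for k,v in s.items(): print(k,v)
for n in ("side","top"):
    print(n,robot.camera_info(n))
    im=robot.get_image(n); cv2.imwrite(f"pics/{n}0.png",im[:,:,::-1])
E
```

```text
clock 0.0
joint_pos [ 1.10498969  0.46838472 -0.01158431  1.60365853  0.00600596  1.07141765
 -0.05630525]
dq [-6.38849512e-04 -1.73939452e-04 -4.46200184e-04  2.57327122e-04
 -2.80862887e-05 -1.20803783e-04 -2.12757611e-04]
effort [ 5.51378125e-04 -5.20567346e+01 -1.23449770e-02 -2.43745691e+01
 -5.66587667e-02  1.72469689e-02  1.51085906e-04]
eef_pos [ 0.26638007 -0.59223808  0.21362102]
tcp_rot [ 0.59407797 -0.59345937  0.38454695 -0.38340707]
ft_force [-0.28847668 -0.10571746 -0.22224487]
wrist_torque [-0.00677224 -0.0318231   0.0257902 ]
gripper_width 0.9991340115474846
side {'fx': 607.9538646657129, 'fy': 607.9538646657129, 'cx': 316.84340078207504, 'cy': 244.0926748758034, 'position': array([-0.07881404,  0.69851917,  1.17159497]), 'attitude': array([ 0.14029385, -0.34789112,  0.86688481, -0.32832929])}
top {'fx': 502.1477740657374, 'fy': 502.1477740657374, 'cx': 323.7591437394223, 'cy': 238.51242691249988, 'position': array([0.45338087, 0.02119149, 1.32373053]), 'attitude': array([ 0.04635309, -0.69684916,  0.71408309, -0.0483527 ])}
```

View pics/side0.png

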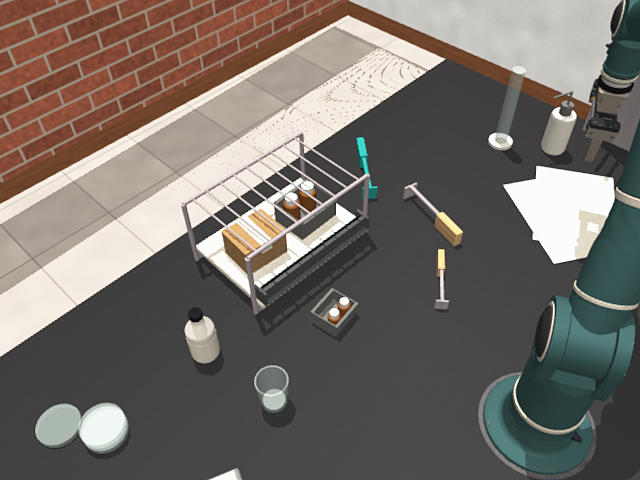

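View pics/top0.png

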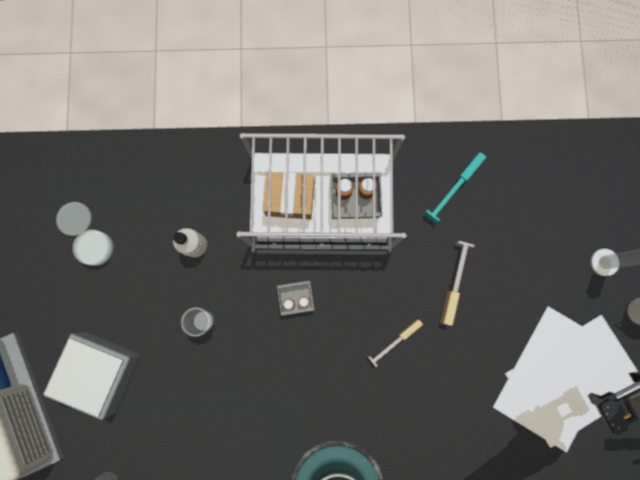

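```bash
cat > h.py <<'E'
import numpy as np, cv2
from scipy.spatial.transform import Rotation as R
def q(a): return R.from_quat([a[1],a[2],a[3],a[0]]).as_matrix()
def proj(c,P):
    p=(np.atleast_2d(P)-c["position"])@q(c["attitude"])
    return np.c_[c["fx"]*p[:,0]/p[:,2]+c["cx"],c["fy"]*p[:,1]/p[:,2]+c["cy"]]
def ray(c,uv):
    uv=np.atleast_2d(uv).astype(float)
    d=np.c_[(uv[:,0]-c["cx"])/c["fx"],(uv[:,1]-c["cy"])/c["fy"],np.ones(len(uv))]
    return d@q(c["attitude"]).T
def plane(c,uv,z):
    d=ray(c,uv); o=c["position"]; return o+d*((z-o[2])/d[:,2])[:,None]
def tri(c1,uv1,c2,uv2):
    d1=ray(c1,uv1)[0];d2=ray(c2,uv2)[0]
    A=np.c_[d1,-d2]; t=np.linalg.lstsq(A,c2["position"]-c1["position"],rcond=None)[0]
    a=c1["position"]+t[0]*d1;b=c2["position"]+t[1]*d2
    return (a+b)/2,np.linalg.norm(a-b)
E
python3 - <<'E'
from plant import robot
from h import *
s=robot.observe(); print(q(s["tcp_rot"]).round(3)); 
t=robot.camera_info("top");d=robot.camera_info("side")
print(proj(t,[[0,0,0],[.267,-.593,.215]]),proj(d,[[0,0,0],[.267,-.593,.215]]))
im=cv2.imread("pics/top0.png")
def crop(im,x0,y0,x1,y1,k,n): cv2.imwrite(n,cv2.resize(im[y0:y1,x0:x1],None,fx=k,fy=k,interpolation=cv2.INTER_CUBIC))
crop(im,235,125,415,260,4.4,"pics/c_shelf_top.png")
crop(im,360,140,500,380,2.5,"pics/c_hooks_top.png")
im=cv2.imread("pics/side0.png")
crop(im,175,130,385,320,3.1,"pics/c_shelf_side.png")
crop(im,340,130,480,320,3.1,"pics/c_hooks_side.png")
E
```

```text
[[ 0.41  -0.001  0.912]
 [-0.912  0.001  0.41 ]
 [-0.002 -1.    -0.   ]]
[[336.08680172 489.54838589]
 [611.65448518 386.84362398]] [[535.7793441  421.73458156]
 [588.54434247 146.13835984]]
```

View pics/c_shelf_top.png

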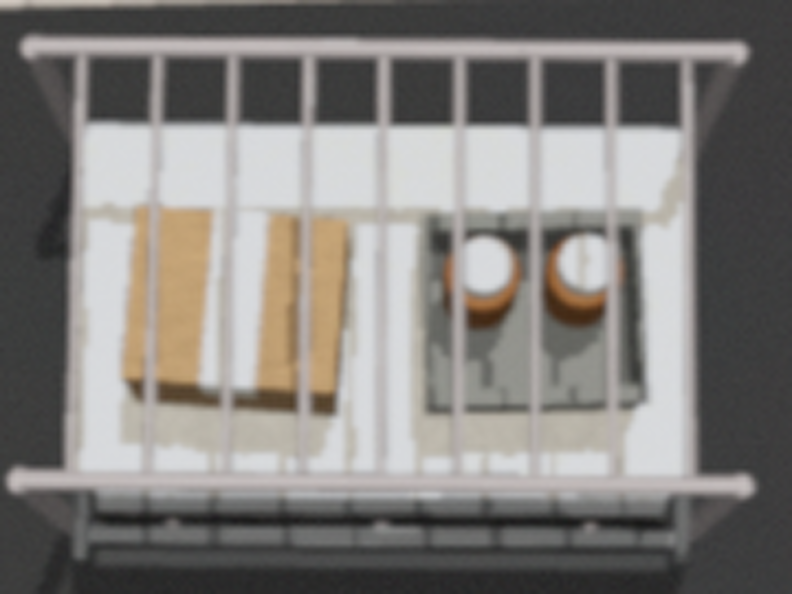

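View pics/c_hooks_top.png

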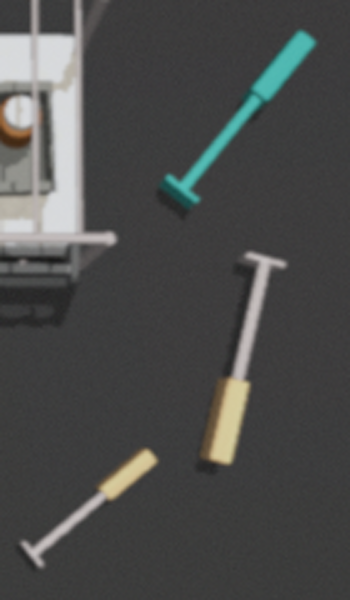

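View pics/c_shelf_side.png

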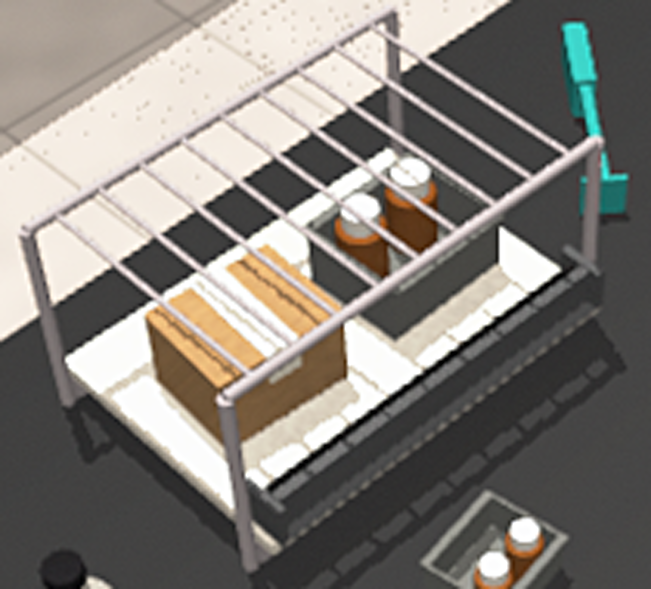

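View pics/c_hooks_side.png

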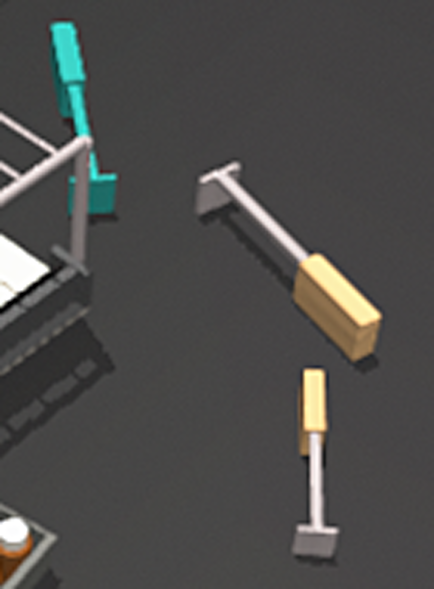

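```bash
python3 - <<'E'
from plant import robot
from h import *
t=robot.camera_info("top");d=robot.camera_info("side")
im=cv2.imread("pics/top0.png"); hsv=cv2.cvtColor(im,cv2.COLOR_BGR2HSV)
m=cv2.inRange(hsv,(15,40,190),(35,255,255)); m[:, :430]=0; m[:260]=0; m[335:]=0;m[:,475:]=0
ys,xs=np.nonzero(m); print(len(xs),xs.min(),xs.max(),ys.min(),ys.max())
r=cv2.minAreaRect(np.c_[xs,ys].astype(np.float32)); print(r)
b=cv2.boxPoints(r); P=plane(t,b,.046); print(P.round(4), plane(t,r[0],.046).round(4))
bl=plane(t,[[360+245/2.5,140+256/2.5],[360+285/2.5,140+265/2.5],[360+265/2.5,140+261/2.5]],.04);print("blade",bl.round(4))
f=lambda x,y:(235+x/4.4,125+y/4.4)
print("tote rim FL FR RL RR",plane(t,[f(427,411),f(645,404),f(425,212),f(640,210)],.1).round(4))
g=lambda x,y:(175+x/3.1,130+y/3.1)
print("side tote deck FL FR",plane(d,[g(397,337),g(500,258)],.04).round(4))
print("side rim FL ",plane(d,[g(393,287),g(497,205)],.1).round(4))
print("deck RL RR",plane(t,[f(84,122),f(690,126)],.04).round(4))
print("wiretop front L R",plane(t,[f(15,482),f(745,487)],.193).round(4))
print("wiretop rear L R",plane(t,[f(30,47),f(740,52)],.193).round(4))
print("rail front bottom L R?",plane(t,[f(85,560),f(685,560)],.04).round(4))
print("rail top L R",plane(t,[f(95,540),f(675,540),f(95,525),f(675,527)],.08).round(4))
E
```

```text
243 445 458 292 324
((451.3314208984375, 307.7303466796875), (7.4203643798828125, 32.75453567504883), 12.994616508483887)
[[ 0.4046 -0.2813  0.046 ]
 [ 0.4838 -0.3044  0.046 ]
 [ 0.4792 -0.3225  0.046 ]
 [ 0.4    -0.2992  0.046 ]] [[ 0.4417 -0.3018  0.046 ]]
blade [[ 0.6079 -0.3303  0.04  ]
 [ 0.5976 -0.3709  0.04  ]
 [ 0.6022 -0.3506  0.04  ]]
tote rim FL FR RL RR [[ 0.668  -0.006   0.1   ]
 [ 0.669  -0.1287  0.1   ]
 [ 0.7828 -0.0079  0.1   ]
 [ 0.781  -0.1303  0.1   ]]
side tote deck FL FR [[ 0.6755 -0.0071  0.04  ]
 [ 0.6759 -0.1306  0.04  ]]
side rim FL  [[ 0.6755 -0.0053  0.1   ]
 [ 0.6793 -0.1298  0.1   ]]
deck RL RR [[ 0.8594  0.1937  0.04  ]
 [ 0.8481 -0.1698  0.04  ]]
wiretop front L R [[ 0.6196  0.2099  0.193 ]
 [ 0.6078 -0.1672  0.193 ]]
wiretop rear L R [[ 0.8528  0.2015  0.193 ]
 [ 0.841  -0.1753  0.193 ]]
rail front bottom L R? [[ 0.5951  0.1947  0.04  ]
 [ 0.5866 -0.1557  0.04  ]]
rail top L R [[ 0.6019  0.1835  0.08  ]
 [ 0.5939 -0.145   0.08  ]
 [ 0.6105  0.1835  0.08  ]
 [ 0.6013 -0.1453  0.08  ]]
```

Candidate hooks in the top view are turquoise at (457,187), which is excluded, small wooden at (395,342), and large wooden at (457,285). The large wooden one is meant, and the enlarged crops confirm it: about 85 mm handle, blade 168 mm ahead. The tote is the large one in the shelf at (356,197), not the small one on the bench at (296,298).

```bash
cat > plan.py <<'E'
from plant import robot
from h import *
import sys
def go(x,y,z,yaw=None,n=8):
    """n rows: increments in tool axes to world target; yaw = direction of tool z in deg"""
    s=robot.observe(); M=q(s["tcp_rot"]); p=s["eef_pos"]
    y0=np.degrees(np.arctan2(M[1,2],M[0,2])); yaw=y0 if yaw is None else yaw
    t=-(yaw-y0)/n; dp=(np.array([x,y,z])-p)/n
    print("clock",round(s["clock"],2),"pos",p.round(4),"yaw",round(y0,2),"F",s["ft_force"].round(2),"T",s["wrist_torque"].round(3),"w",round(s["gripper_width"],3))
    for i in range(n):
        a=M@R.from_rotvec([0,np.radians(t*i),0]).as_matrix()
        print((a.T@dp*100).round(2),round(t,2))
if __name__=="__main__": 
    a=[float(v) for v in sys.argv[1:]]
    go(*a[:3],*(a[3:4])) if len(a)<5 else go(*a[:4],n=int(a[4]))
E
python3 plan.py .442 -.302 .14 -16.8
```

```text
clock 0.1 pos [ 0.2664 -0.5923  0.2137] yaw 24.22 F [ 0.25  0.52 -0.64] T [ 0.013  0.035 -0.013] w 0.999
[-2.41  0.93  3.49] 5.13
[-2.71  0.93  3.26] 5.13
[-2.99  0.93  3.01] 5.13
[-3.25  0.93  2.73] 5.13
[-3.48  0.93  2.43] 5.13
[-3.68  0.93  2.1 ] 5.13
[-3.85  0.93  1.77] 5.13
[-4.    0.93  1.42] 5.13
```

>>> step_arm(
  increments=[
    {"dx":-2.4,"dy":0.9,"dz":3.5,"turn":5.1,"grip":1},
    {"dx":-2.7,"dy":0.9,"dz":3.3,"turn":5.1,"grip":1},
    {"dx":-3.0,"dy":0.9,"dz":3.0,"turn":5.1,"grip":1},
    {"dx":-3.2,"dy":0.9,"dz":2.7,"turn":5.1,"grip":1},
    {"dx":-3.5,"dy":0.9,"dz":2.4,"turn":5.1,"grip":1},
    {"dx":-3.7,"dy":0.9,"dz":2.1,"turn":5.1,"grip":1},
    {"dx":-3.8,"dy":0.9,"dz":1.8,"turn":5.1,"grip":1},
    {"dx":-4.0,"dy":0.9,"dz":1.4,"turn":5.1,"grip":1},
  ],
)

```text
clock: 0.9
eef_pos: [0.4451, -0.3015, 0.1365]
tcp_rot: [0.409, -0.412, 0.577, -0.575]
ft_force: [0.9, -0.2, 0.1]
gripper_width: 1.006
```

```bash
python3 plan.py .442 -.302 .10 -16.8
```

```text
clock 0.9 pos [ 0.4451 -0.3015  0.1365] yaw -19.1 F [ 0.91 -0.16  0.09] T [ 0.072 -0.059 -0.035] w 1.006
[ 0.02  0.46 -0.03] -0.29
[ 0.02  0.46 -0.03] -0.29
[ 0.02  0.46 -0.03] -0.29
[ 0.02  0.46 -0.03] -0.29
[ 0.02  0.46 -0.03] -0.29
[ 0.02  0.46 -0.03] -0.29
[ 0.02  0.46 -0.03] -0.29
[ 0.02  0.46 -0.03] -0.29
```

>>> step_arm(
  increments=[
    {"dx":0,"dy":1.5,"dz":-0.3,"turn":-2.3,"grip":1},
    {"dx":0,"dy":2,"dz":0,"turn":0,"grip":1},
    {"dx":0,"dy":2,"dz":0,"turn":0,"grip":1},
    {"dx":0,"dy":2,"dz":0,"turn":0,"grip":1},
    {"dx":0,"dy":1.0,"dz":0,"turn":0,"grip":1},
    {"dx":0,"dy":0,"dz":0,"turn":0,"grip":1},
    {"dx":0,"dy":0,"dz":0,"turn":0,"grip":1},
    {"dx":0,"dy":0,"dz":0,"turn":0,"grip":1},
  ],
)

```text
clock: 1.7
eef_pos: [0.4467, -0.29, 0.0473]
tcp_rot: [0.425, -0.427, 0.567, -0.562]
ft_force: [0.1, -0.6, -0.4]
gripper_width: 0.998
```

```bash
python3 plan.py .442 -.302 .009 -16.8 4; python3 - <<'E'
from plant import robot
import cv2
for n,(x0,y0,x1,y1) in (("top",(400,220,520,350)),("side",(380,150,500,270))):
    im=robot.get_image(n)[:,:,::-1]; cv2.imwrite(f"pics/g_{n}.png",cv2.resize(im[y0:y1,x0:x1],None,fx=4,fy=4,interpolation=cv2.INTER_CUBIC))
E
```

```text
clock 1.7 pos [ 0.4467 -0.29    0.0473] yaw -15.91 F [ 0.11 -0.63 -0.36] T [ 0.064  0.039 -0.03 ] w 0.998
[ 0.32  0.96 -0.02] 0.22
[ 0.32  0.96 -0.02] 0.22
[ 0.32  0.96 -0.02] 0.22
[ 0.32  0.96 -0.02] 0.22
```

View pics/g_side.png

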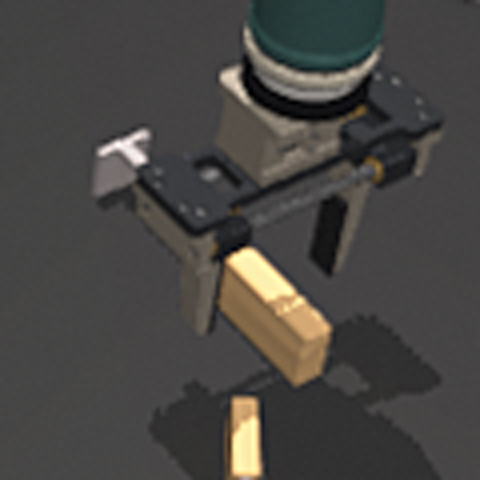

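View pics/g_top.png

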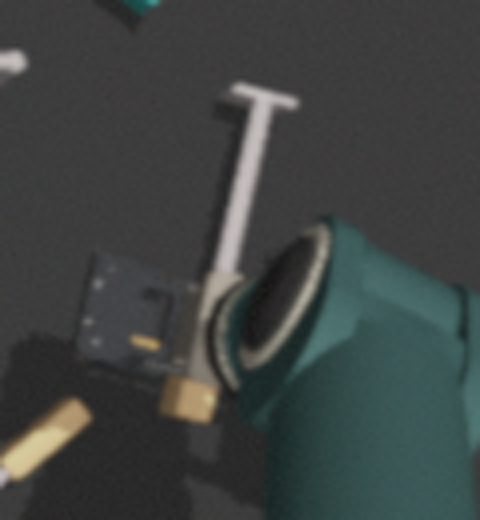

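The side view shows the jaws straddling the wide wooden handle (crop about (275,310)). The gripper sits about 12 mm to the left of it, so I correct that while going down.

>>> step_arm(
  increments=[
    {"dx":0.6,"dy":0.8,"dz":0,"turn":0.4,"grip":1},
    {"dx":0.6,"dy":0.9,"dz":0,"turn":0.4,"grip":1},
    {"dx":0.1,"dy":0.9,"dz":0,"turn":0,"grip":1},
    {"dx":0,"dy":0.8,"dz":0,"turn":0,"grip":1},
    {"dx":0,"dy":0.4,"dz":0,"turn":0,"grip":1},
    {"dx":0,"dy":0,"dz":0,"turn":0,"grip":1},
    {"dx":0,"dy":0,"dz":0,"turn":0,"grip":1},
    {"dx":0,"dy":0,"dz":0,"turn":0,"grip":1},
  ],
)

```text
clock: 2.6
eef_pos: [0.4429, -0.3043, 0.0066]
tcp_rot: [0.421, -0.422, 0.569, -0.566]
ft_force: [0.4, 0.2, 0.4]
gripper_width: 0.998
```

```bash
python3 plan.py .442 -.302 .009 -16.8 3
```

```text
clock 2.6 pos [ 0.4429 -0.3043  0.0066] yaw -16.84 F [0.36 0.2  0.4 ] T [0.032 0.009 0.006] w 0.998
[-0.06 -0.08 -0.05] -0.01
[-0.06 -0.08 -0.05] -0.01
[-0.06 -0.08 -0.05] -0.01
```

>>> step_arm(
  increments=[
    {"dx":-0.2,"dy":-0.1,"dz":0,"turn":0,"grip":0.6},
    {"dx":0,"dy":0,"dz":0,"turn":0,"grip":0.4},
    {"dx":0,"dy":0,"dz":0,"turn":0,"grip":0.1},
    {"dx":0,"dy":0,"dz":0,"turn":0,"grip":0.1},
    {"dx":0,"dy":0,"dz":0,"turn":0,"grip":0.1},
    {"dx":0,"dy":0,"dz":0,"turn":0,"grip":0.1},
    {"dx":0,"dy":0,"dz":0,"turn":0,"grip":0.1},
    {"dx":0,"dy":0,"dz":0,"turn":0,"grip":0.1},
  ],
  force=45,
)

```text
clock: 3.4
eef_pos: [0.4445, -0.3023, 0.0089]
tcp_rot: [0.422, -0.422, 0.569, -0.567]
ft_force: [0.9, -1.2, -0.4]
gripper_width: 0.33
```

```bash
python3 plan.py .4 -.25 .16 -1.8; python3 - <<'E'
from plant import robot
from h import *
t=robot.camera_info("top")
im=robot.get_image("top")[:,:,::-1].copy(); cv2.imwrite("pics/top_g2.png",im)
E
```

```text
clock 3.4 pos [ 0.4445 -0.3023  0.0089] yaw -16.79 F [ 0.89 -1.2  -0.4 ] T [0.028 0.03  0.015] w 0.33
[-0.47 -1.89 -0.73] -1.87
[-0.49 -1.89 -0.71] -1.87
[-0.51 -1.89 -0.69] -1.87
[-0.54 -1.89 -0.68] -1.87
[-0.56 -1.89 -0.66] -1.87
[-0.58 -1.89 -0.64] -1.87
[-0.6  -1.89 -0.62] -1.87
[-0.62 -1.89 -0.6 ] -1.87
```

>>> step_arm(
  increments=[
    {"dx":0,"dy":0,"dz":0,"turn":0,"grip":0.1},
    {"dx":0,"dy":0,"dz":0,"turn":0,"grip":0.1},
    {"dx":0,"dy":0,"dz":0,"turn":0,"grip":0.1},
    {"dx":0,"dy":0,"dz":0,"turn":0,"grip":0.1},
    {"dx":0,"dy":0,"dz":0,"turn":0,"grip":0.1},
    {"dx":0,"dy":0,"dz":0,"turn":0,"grip":0.1},
    {"dx":0,"dy":0,"dz":0,"turn":0,"grip":0.1},
    {"dx":0,"dy":0,"dz":0,"turn":0,"grip":0.1},
  ],
  force=45,
)

```text
clock: 4.25
eef_pos: [0.4445, -0.3022, 0.0089]
tcp_rot: [0.421, -0.422, 0.569, -0.567]
ft_force: [0.2, -0.5, -0.4]
gripper_width: 0.233
```

```bash
python3 plan.py .4 -.25 .16 -1.8;
```

```text
clock 4.25 pos [ 0.4445 -0.3022  0.0089] yaw -16.82 F [ 0.21 -0.53 -0.37] T [ 0.012  0.047 -0.035] w 0.233
[-0.47 -1.89 -0.73] -1.88
[-0.49 -1.89 -0.71] -1.88
[-0.51 -1.89 -0.69] -1.88
[-0.54 -1.89 -0.68] -1.88
[-0.56 -1.89 -0.66] -1.88
[-0.58 -1.89 -0.64] -1.88
[-0.6  -1.89 -0.62] -1.88
[-0.62 -1.89 -0.6 ] -1.88
```

>>> step_arm(
  increments=[
    {"dx":0,"dy":-1.0,"dz":0,"turn":0,"grip":0.1},
    {"dx":-0.3,"dy":-2.0,"dz":-0.5,"turn":-1,"grip":0.1},
    {"dx":-0.5,"dy":-2.0,"dz":-0.8,"turn":-2,"grip":0.1},
    {"dx":-0.6,"dy":-2.0,"dz":-0.8,"turn":-3,"grip":0.1},
    {"dx":-0.6,"dy":-2.0,"dz":-0.8,"turn":-3,"grip":0.1},
    {"dx":-0.6,"dy":-2.0,"dz":-0.8,"turn":-3,"grip":0.1},
    {"dx":-0.6,"dy":-1.0,"dz":-0.8,"turn":-2,"grip":0.1},
    {"dx":-0.6,"dy":0,"dz":-0.6,"turn":-1,"grip":0.1},
  ],
  force=45,
)

```text
clock: 5.05
eef_pos: [0.3983, -0.2549, 0.136]
tcp_rot: [0.494, -0.495, 0.507, -0.504]
ft_force: [-0.2, -0.1, -1.7]
gripper_width: 0.235
```

```bash
python3 plan.py .405 -.20 .133 -1.8 3; python3 - <<'E'
from plant import robot
from h import *
for n in ("top","side"):
    im=robot.get_image(n)[:,:,::-1].copy(); cv2.imwrite(f"pics/{n}_g3.png",im)
E
```

```text
clock 5.05 pos [ 0.3983 -0.2549  0.136 ] yaw -1.23 F [-0.18 -0.07 -1.7 ] T [ 0.025  0.076 -0.007] w 0.235
[-1.84  0.1   0.19] 0.19
[-1.84  0.1   0.18] 0.19
[-1.84  0.1   0.17] 0.19
```

View pics/top_g3.png

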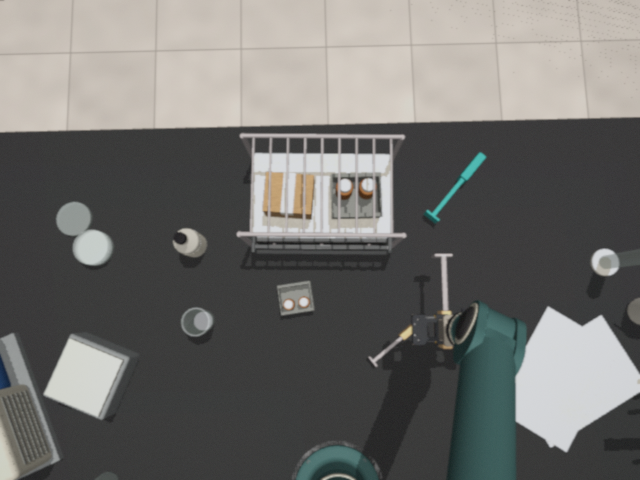

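View pics/side_g3.png

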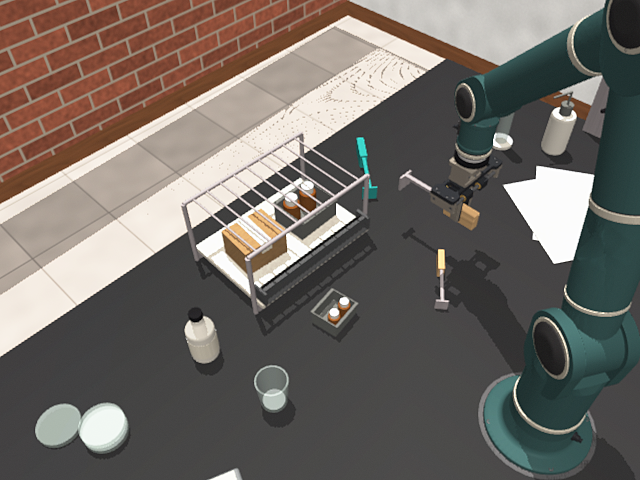

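The hook is held level in the gripper: blade at (444,255) in the top view and (404,181) in the side view. I'll measure the blade against the TCP and the tote more closely.

```bash
python3 - <<'E'
import cv2
def crop(im,x0,y0,x1,y1,k): return cv2.resize(im[y0:y1,x0:x1],None,fx=k,fy=k,interpolation=cv2.INTER_CUBIC)
a=cv2.imread("pics/top_g3.png");b=cv2.imread("pics/side_g3.png")
cv2.imwrite("pics/c1.png",cv2.hconcat([crop(a,425,240,485,340,6),crop(b,390,160,460,260,6)[:600]]))
cv2.imwrite("pics/c2.png",crop(a,320,160,400,260,6))
cv2.imwrite("pics/c3.png",crop(b,255,170,365,260,7))
E
```

```text
(no output)
```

View pics/c1.png

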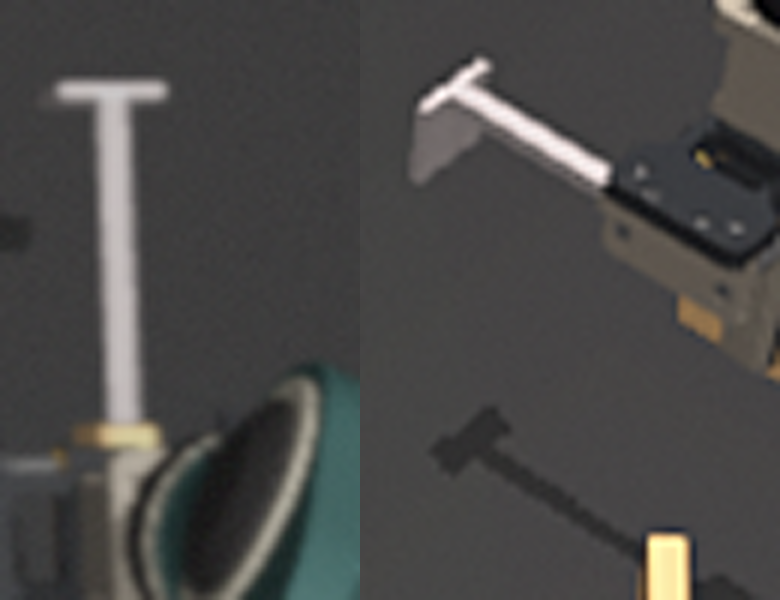

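View pics/c2.png

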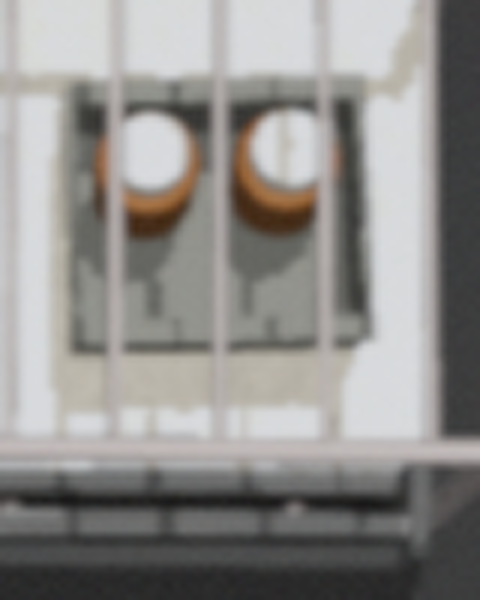

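View pics/c3.png

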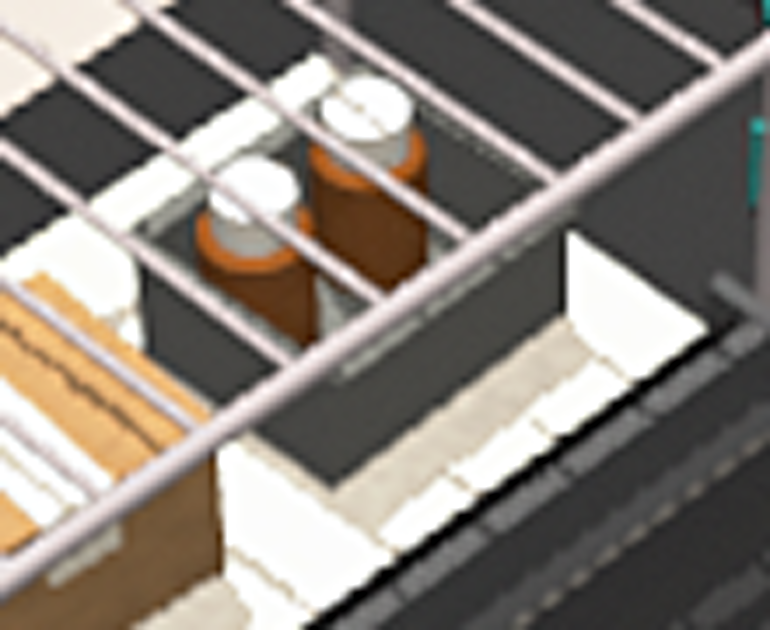

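```bash
python3 - <<'E'
from plant import robot
from h import *
t=robot.camera_info("top");d=robot.camera_info("side")
p=robot.observe()["eef_pos"];print(p.round(4))
A=lambda x,y:(425+x/6-.4,240+y/6-.4); B=lambda x,y:(390+(x-360)/6-.4,160+y/6-.4)
print("bladetop",plane(t,[A(58,90),A(166,91)],.167).round(4),plane(d,[B(421,108),B(489,62)],.167).round(4))
print(tri(t,A(58,90),d,B(421,108)),tri(t,A(166,91),d,B(489,62)))
print("bar top",plane(t,[A(112,95),A(125,420)],.167).round(4))
C=lambda x,y:(320+x/6-.4,160+y/6-.4); D=lambda x,y:(255+x/7-.4,170+y/7-.4)
def yaw(P): v=P[1]-P[0]; return np.degrees(np.arctan2(v[0],-v[1]))*-1+0, 
for nm,c,pts,z in [("front bottom side",d,[D(333,487),D(567,320)],.04),("front rim top",t,[C(72,352),C(370,338)],.1),("rear top",t,[C(75,80),C(362,80)],.1),("caps",t,[C(152,150),C(290,148)],.122),("caps side",d,[D(254,190),D(368,107)],.122),("railback top side",d,[D(310,625),D(750,318)],.08),("railback top",t,[C(0,497),C(405,503)],.08),("wires",t,[C(0,449),C(470,452)],.193)]:
    P=plane(c,pts,z); v=P[0]-P[1]; print(nm,P.round(4).tolist(),"yaw",np.degrees(np.arctan2(-v[0],v[1])).round(2),"len",np.linalg.norm(v).round(4))
E
```

```text
[ 0.3972 -0.254   0.1346]
bladetop [[ 0.5655 -0.2388  0.167 ]
 [ 0.5641 -0.2805  0.167 ]] [[ 0.5613 -0.2341  0.167 ]
 [ 0.5587 -0.2753  0.167 ]]
(array([ 0.56604991, -0.24057031,  0.15983669]), np.float64(0.00039108294411197887)) (array([ 0.56444367, -0.28304901,  0.15859677]), np.float64(0.00118721190792172))
bar top [[ 0.5631 -0.2596  0.167 ]
 [ 0.4389 -0.2575  0.167 ]]
front bottom side [[0.6761, -0.0044, 0.04], [0.672, -0.1237, 0.04]] yaw -1.94 len 0.1194
front rim top [[0.6684, -0.0049, 0.1], [0.6712, -0.1279, 0.1]] yaw 1.34 len 0.1231
rear top [[0.7834, -0.0092, 0.1], [0.7805, -0.129, 0.1]] yaw -1.39 len 0.1198
caps [[0.7474, -0.0393, 0.122], [0.7468, -0.0957, 0.122]] yaw -0.54 len 0.0564
caps side [[0.743, -0.0354, 0.122], [0.7439, -0.0941, 0.122]] yaw 0.89 len 0.0587
railback top side [[0.6105, 0.0702, 0.08], [0.5983, -0.1404, 0.08]] yaw -3.33 len 0.211
railback top [[0.6114, 0.0262, 0.08], [0.6048, -0.1422, 0.08]] yaw -2.25 len 0.1685
wires [[0.6154, 0.0253, 0.193], [0.6099, -0.1528, 0.193]] yaw -1.76 len 0.1782
```

```bash
python3 plan.py .41 -.095 .130 -1.8 8
```

```text
clock 5.15 pos [ 0.3972 -0.254   0.1346] yaw -1.26 F [ 0.71 -0.49 -2.13] T [-0.008  0.082 -0.024] w 0.241
[-1.99  0.06  0.12] 0.07
[-1.99  0.06  0.11] 0.07
[-1.99  0.06  0.11] 0.07
[-1.99  0.06  0.11] 0.07
[-1.99  0.06  0.11] 0.07
[-1.99  0.06  0.1 ] 0.07
[-1.99  0.06  0.1 ] 0.07
[-1.99  0.06  0.1 ] 0.07
```

>>> step_arm(
  increments=[
    {"dx":-1.0,"dy":0,"dz":0.1,"turn":0.3,"grip":0.1},
    {"dx":-2.3,"dy":0.1,"dz":0.1,"turn":0.2,"grip":0.1},
    {"dx":-2.5,"dy":0.1,"dz":0.1,"turn":0.1,"grip":0.1},
    {"dx":-2.5,"dy":0.1,"dz":0.1,"turn":0,"grip":0.1},
    {"dx":-2.5,"dy":0.1,"dz":0.1,"turn":0,"grip":0.1},
    {"dx":-2.5,"dy":0.1,"dz":0.1,"turn":0,"grip":0.1},
    {"dx":-2.0,"dy":0,"dz":0.1,"turn":0,"grip":0.1},
    {"dx":-0.5,"dy":0,"dz":0,"turn":0,"grip":0.1},
  ],
)

```text
clock: 5.95
eef_pos: [0.4089, -0.0877, 0.1245]
tcp_rot: [0.487, -0.492, 0.516, -0.505]
ft_force: [-0.4, 0.2, -1.5]
gripper_width: 0.239
```

```bash
python3 plan.py .47 -.062 .130 -1.8 6
```

```text
clock 5.95 pos [ 0.4089 -0.0877  0.1245] yaw -2.35 F [-0.39  0.24 -1.48] T [0.042 0.064 0.006] w 0.239
[-0.47 -0.1   1.  ] -0.09
[-0.47 -0.1   1.  ] -0.09
[-0.47 -0.1   1.  ] -0.09
[-0.46 -0.1   1.  ] -0.09
[-0.46 -0.1   1.  ] -0.09
[-0.46 -0.1   1.  ] -0.09
```

>>> step_arm(
  increments=[
    {"dx":-0.2,"dy":-0.3,"dz":0.5,"turn":0,"grip":0.1},
    {"dx":-0.5,"dy":-0.3,"dz":1.2,"turn":-0.2,"grip":0.1},
    {"dx":-0.5,"dy":-0.1,"dz":1.2,"turn":-0.2,"grip":0.1},
    {"dx":-0.5,"dy":0,"dz":1.2,"turn":0,"grip":0.1},
    {"dx":-0.5,"dy":0,"dz":1.2,"turn":0,"grip":0.1},
    {"dx":0,"dy":0,"dz":0.3,"turn":0,"grip":0.1},
    {"dx":0,"dy":0,"dz":0,"turn":0,"grip":0.1},
    {"dx":0,"dy":0,"dz":0,"turn":0,"grip":0.1},
  ],
)

```text
clock: 6.75
eef_pos: [0.4721, -0.0685, 0.1298]
tcp_rot: [0.488, -0.493, 0.515, -0.503]
ft_force: [-0.4, 0.1, -1.6]
gripper_width: 0.237
```

```bash
python3 plan.py .53 -.062 .132 -1.8 6; python3 - <<'E'
from plant import robot
from h import *
print(q(robot.observe()["tcp_rot"]).round(3))
def crop(im,x0,y0,x1,y1,k): return cv2.resize(im[y0:y1,x0:x1],None,fx=k,fy=k,interpolation=cv2.INTER_CUBIC)
a=robot.get_image("top")[:,:,::-1];b=robot.get_image("side")[:,:,::-1]
cv2.imwrite("pics/t4.png",a);cv2.imwrite("pics/s4.png",b)
cv2.imwrite("pics/c4.png",cv2.hconcat([crop(a,310,160,400,300,4),crop(b,270,150,380,290,4)]))
E
```

```text
clock 6.75 pos [ 0.4721 -0.0685  0.1298] yaw -2.15 F [-0.45  0.06 -1.63] T [-0.015  0.04  -0.039] w 0.237
[-0.14 -0.05  0.96] -0.06
[-0.14 -0.05  0.96] -0.06
[-0.14 -0.05  0.96] -0.06
[-0.14 -0.05  0.96] -0.06
[-0.14 -0.05  0.96] -0.06
[-0.14 -0.05  0.96] -0.06
[[-0.038 -0.017  0.999]
 [-0.999  0.007 -0.038]
 [-0.006 -1.    -0.017]]
```

View pics/c4.png

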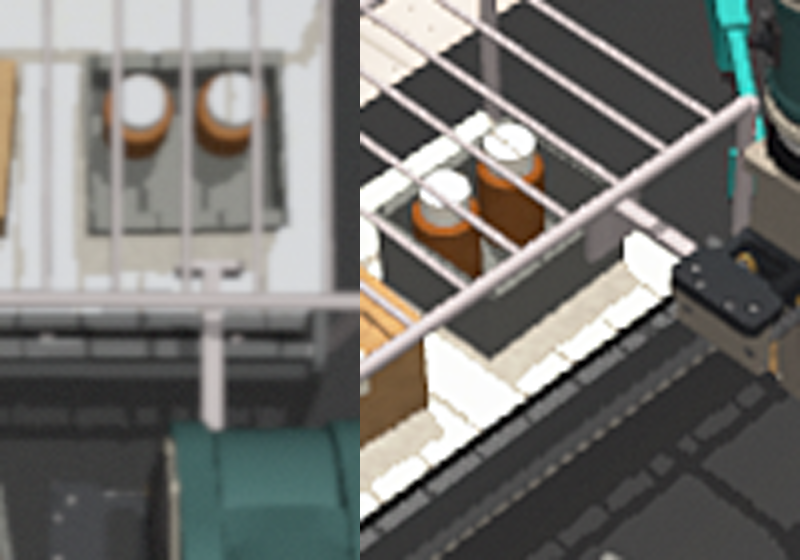

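```bash
python3 - <<'E'
from plant import robot
from h import *
t=robot.camera_info("top");d=robot.camera_info("side");p=robot.observe()["eef_pos"]
A=lambda x,y:(310+x/4-.4,160+y/4-.4); B=lambda x,y:(270+(x-360)/4-.4,150+y/4-.4)
print(p.round(4))
print("blade",plane(t,[A(178,269),A(242,267),A(212,268)],.158).round(4))
print("bar",plane(t,[A(212,290),A(213,415)],.16).round(4))
print("tote rim front",plane(t,[A(86,235),A(288,225)],.1).round(4))
print("tote rear",plane(t,[A(88,56),A(283,56)],.1).round(4))
E
```

```text
[ 0.4719 -0.0686  0.1299]
blade [[ 0.6364 -0.056   0.158 ]
 [ 0.6367 -0.0936  0.158 ]
 [ 0.6365 -0.076   0.158 ]]
bar [[ 0.6232 -0.0754  0.16  ]
 [ 0.5498 -0.0734  0.16  ]]
tote rim front [[ 0.6682 -0.0037  0.1   ]
 [ 0.6714 -0.1288  0.1   ]]
tote rear [[ 0.7817 -0.0079  0.1   ]
 [ 0.7788 -0.1299  0.1   ]]
```

>>> step_arm(
  increments=[
    {"dx":-0.2,"dy":-0.4,"dz":0,"turn":0,"grip":0.1},
    {"dx":-0.3,"dy":-0.3,"dz":0.2,"turn":0,"grip":0.1},
    {"dx":-0.2,"dy":-0.2,"dz":1.0,"turn":0,"grip":0.1},
    {"dx":-0.2,"dy":0,"dz":1.4,"turn":0,"grip":0.1},
    {"dx":-0.2,"dy":0,"dz":1.4,"turn":0,"grip":0.1},
    {"dx":-0.1,"dy":0,"dz":1.2,"turn":0,"grip":0.1},
    {"dx":0,"dy":0,"dz":0.3,"turn":0,"grip":0.1},
    {"dx":0,"dy":0,"dz":0,"turn":0,"grip":0.1},
  ],
)

```text
clock: 7.65
eef_pos: [0.5317, -0.058, 0.1403]
tcp_rot: [0.488, -0.492, 0.515, -0.504]
ft_force: [-0.3, -0.6, -1.5]
gripper_width: 0.234
```

```bash
cat > look.py <<'E'
import sys
from plant import robot
from h import *
n=sys.argv[1]
print(q(robot.observe()["tcp_rot"]).round(3)[:,2])
def crop(im,x0,y0,x1,y1,k): return cv2.resize(im[y0:y1,x0:x1],None,fx=k,fy=k,interpolation=cv2.INTER_CUBIC)
a=robot.get_image("top")[:,:,::-1];b=robot.get_image("side")[:,:,::-1]
cv2.imwrite(f"pics/t{n}.png",a);cv2.imwrite(f"pics/s{n}.png",b)
cv2.imwrite(f"pics/c{n}.png",cv2.hconcat([crop(a,310,160,400,300,4),crop(b,270,150,380,290,4)]))
E
python3 plan.py .531 -.06 .132 -1.8 6; python3 look.py 5
```

```text
clock 7.65 pos [ 0.5317 -0.058   0.1403] yaw -2.19 F [-0.35 -0.56 -1.45] T [0.016 0.038 0.032] w 0.234
[ 0.03  0.14 -0.01] -0.07
[ 0.03  0.14 -0.01] -0.07
[ 0.03  0.14 -0.01] -0.07
[ 0.03  0.14 -0.01] -0.07
[ 0.03  0.14 -0.01] -0.07
[ 0.03  0.14 -0.01] -0.07
[ 0.999 -0.038 -0.014]
```

View pics/c5.png

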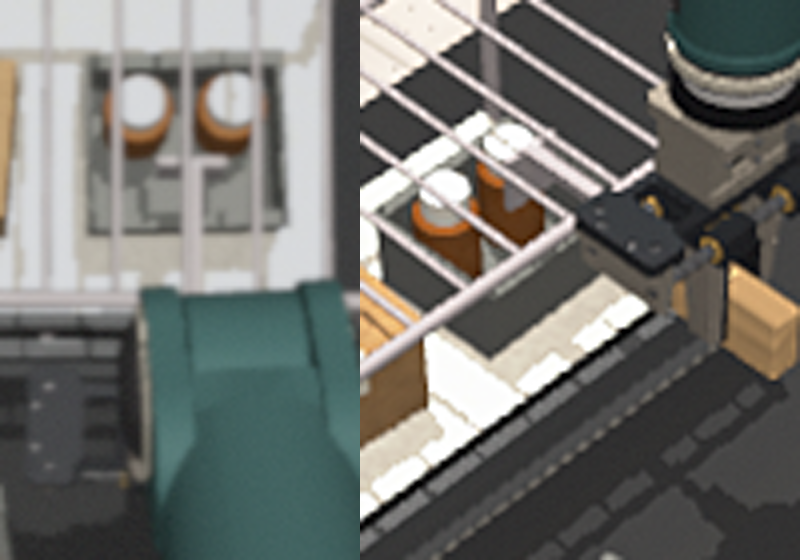

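```bash
python3 - <<'E'
from plant import robot
from h import *
t=robot.camera_info("top")
A=lambda x,y:(310+x/4-.4,160+y/4-.4)
print("blade",plane(t,[A(157,162),A(229,159)],.165).round(4))
E
```

```text
blade [[ 0.6993 -0.0453  0.165 ]
 [ 0.7001 -0.0877  0.165 ]]
```

>>> step_arm(
  increments=[
    {"dx":0,"dy":0.4,"dz":0,"turn":0,"grip":0.1},
    {"dx":0,"dy":0.8,"dz":0,"turn":0,"grip":0.1},
    {"dx":0,"dy":0.8,"dz":0,"turn":0,"grip":0.1},
    {"dx":0,"dy":0.8,"dz":0,"turn":0,"grip":0.1},
    {"dx":0,"dy":0.6,"dz":0,"turn":0,"grip":0.1},
    {"dx":0,"dy":0.3,"dz":0,"turn":0,"grip":0.1},
    {"dx":0,"dy":0,"dz":0,"turn":0,"grip":0.1},
    {"dx":0,"dy":0,"dz":0,"turn":0,"grip":0.1},
  ],
)

```text
clock: 8.55
eef_pos: [0.5277, -0.0582, 0.099]
tcp_rot: [0.487, -0.493, 0.516, -0.504]
ft_force: [-0.0, -0.3, -0.6]
gripper_width: 0.237
```

```bash
python3 plan.py .531 -.058 .088 -1.8 6; python3 look.py 6
```

```text
clock 8.55 pos [ 0.5277 -0.0582  0.099 ] yaw -2.24 F [-0.02 -0.27 -0.6 ] T [0.028 0.092 0.029] w 0.237
[-0.    0.18  0.06] -0.07
[-0.    0.18  0.06] -0.07
[-0.    0.18  0.06] -0.07
[-0.    0.18  0.06] -0.07
[-0.    0.18  0.06] -0.07
[-0.    0.18  0.06] -0.07
[ 0.999 -0.039 -0.018]
```

View pics/c6.png

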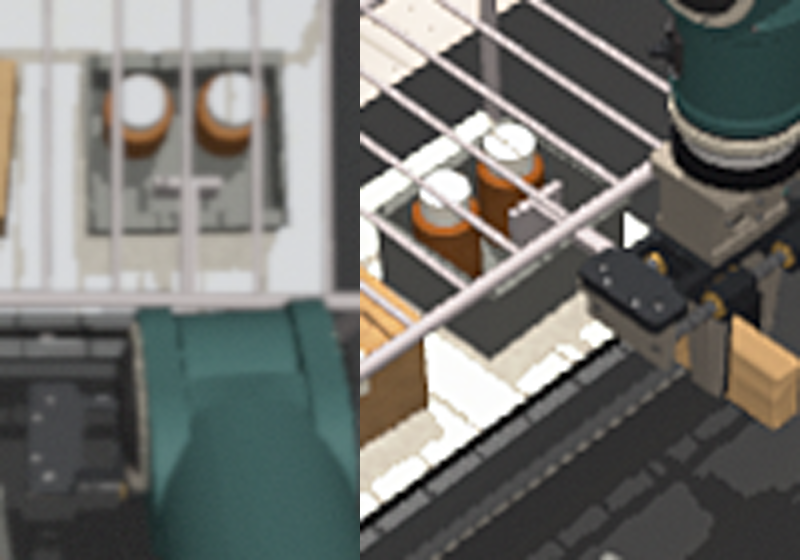

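The blade (top crop (187,186), side crop (535,215)) is between the jars and the front wall, and centred. I lower it a little more.

>>> step_arm(
  increments=[
    {"dx":0,"dy":0.4,"dz":0,"turn":0,"grip":0.1},
    {"dx":0,"dy":0.4,"dz":0,"turn":0,"grip":0.1},
    {"dx":0,"dy":0.3,"dz":0,"turn":0,"grip":0.1},
    {"dx":0,"dy":0.1,"dz":0,"turn":0,"grip":0.1},
    {"dx":0,"dy":0,"dz":0,"turn":0,"grip":0.1},
    {"dx":0,"dy":0,"dz":0,"turn":0,"grip":0.1},
    {"dx":0,"dy":0,"dz":0,"turn":0,"grip":0.1},
    {"dx":0,"dy":0,"dz":0,"turn":0,"grip":0.1},
  ],
)

```text
clock: 9.45
eef_pos: [0.5284, -0.0582, 0.0869]
tcp_rot: [0.487, -0.493, 0.515, -0.504]
ft_force: [0.2, -0.4, -0.9]
gripper_width: 0.236
```

```bash
python3 plan.py .51 -.058 .088 -1.8 6
```

```text
clock 9.45 pos [ 0.5284 -0.0582  0.0869] yaw -2.24 F [ 0.18 -0.39 -0.91] T [-0.011  0.015 -0.016] w 0.236
[ 0.01 -0.01 -0.31] -0.07
[ 0.01 -0.01 -0.31] -0.07
[ 0.01 -0.01 -0.31] -0.07
[ 0.01 -0.01 -0.31] -0.07
[ 0.01 -0.01 -0.31] -0.07
[ 0.01 -0.01 -0.31] -0.07
```

>>> step_arm(
  increments=[
    {"dx":0,"dy":0,"dz":-0.2,"turn":0,"grip":0.1},
    {"dx":0,"dy":0,"dz":-0.2,"turn":0,"grip":0.1},
    {"dx":0,"dy":0,"dz":-0.2,"turn":0,"grip":0.1},
    {"dx":0,"dy":0,"dz":-0.2,"turn":0,"grip":0.1},
    {"dx":0,"dy":0,"dz":-0.2,"turn":0,"grip":0.1},
    {"dx":0,"dy":0,"dz":-0.1,"turn":0,"grip":0.1},
    {"dx":0,"dy":0,"dz":-0.1,"turn":0,"grip":0.1},
    {"dx":0,"dy":0,"dz":-0.1,"turn":0,"grip":0.1},
  ],
)

```text
clock: 10.25
eef_pos: [0.5158, -0.0575, 0.0877]
tcp_rot: [0.488, -0.492, 0.514, -0.505]
ft_force: [2.8, -1.0, -3.5]
gripper_width: 0.234
```

```bash
python3 plan.py .51 -.058 .088 -1.8 6
```

```text
clock 10.25 pos [ 0.5158 -0.0575  0.0877] yaw -2.22 F [ 2.82 -1.01 -3.51] T [ 0.037 -0.246  0.036] w 0.234
[ 0.01 -0.   -0.1 ] -0.07
[ 0.01 -0.   -0.1 ] -0.07
[ 0.01 -0.   -0.1 ] -0.07
[ 0.01 -0.   -0.1 ] -0.07
[ 0.01 -0.   -0.1 ] -0.07
[ 0.01 -0.   -0.1 ] -0.07
```

>>> step_arm(
  increments=[
    {"dx":0,"dy":0.02,"dz":-0.15,"turn":0,"grip":0.1},
    {"dx":0,"dy":0.02,"dz":-0.15,"turn":0,"grip":0.1},
    {"dx":0,"dy":0.01,"dz":-0.2,"turn":0,"grip":0.1},
    {"dx":0,"dy":0.01,"dz":-0.2,"turn":0,"grip":0.1},
    {"dx":0,"dy":0.01,"dz":-0.2,"turn":0,"grip":0.1},
    {"dx":0,"dy":0.01,"dz":-0.2,"turn":0,"grip":0.1},
    {"dx":0,"dy":0.01,"dz":-0.2,"turn":0,"grip":0.1},
    {"dx":0,"dy":0.01,"dz":-0.2,"turn":0,"grip":0.1},
  ],
)

```text
clock: 11.05
eef_pos: [0.5009, -0.0569, 0.0872]
tcp_rot: [0.489, -0.491, 0.513, -0.506]
ft_force: [2.6, 0.8, -1.8]
gripper_width: 0.241
```

```bash
python3 plan.py .51 -.058 .087 -1.8 6|head -1; python3 look.py 7
```

```text
clock 11.05 pos [ 0.5009 -0.0569  0.0872] yaw -2.22 F [ 2.63  0.77 -1.84] T [ 0.109 -0.391  0.059] w 0.241
[ 0.999 -0.039 -0.01 ]
```

View pics/c7.png

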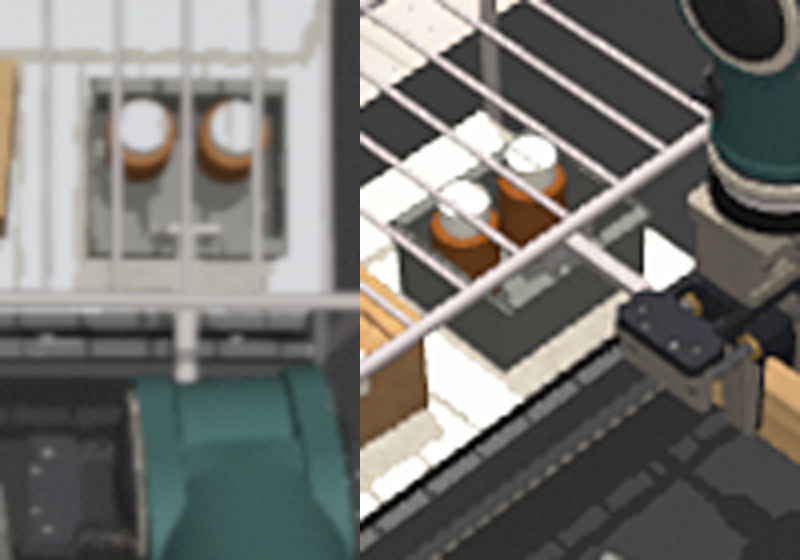

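The tote is following squarely (top crop front edge y 233 → 258), with about 2.6 N pull.

>>> step_arm(
  increments=[
    {"dx":0,"dy":0,"dz":-0.2,"turn":0,"grip":0.1},
    {"dx":0,"dy":0,"dz":-0.2,"turn":0,"grip":0.1},
    {"dx":0,"dy":0,"dz":-0.2,"turn":0,"grip":0.1},
    {"dx":0,"dy":0,"dz":-0.2,"turn":0,"grip":0.1},
    {"dx":0,"dy":0,"dz":-0.2,"turn":0,"grip":0.1},
    {"dx":0,"dy":0,"dz":-0.2,"turn":0,"grip":0.1},
    {"dx":0,"dy":0,"dz":-0.2,"turn":0,"grip":0.1},
    {"dx":0,"dy":0,"dz":-0.2,"turn":0,"grip":0.1},
  ],
)

```text
clock: 11.95
eef_pos: [0.4834, -0.0563, 0.0874]
tcp_rot: [0.489, -0.491, 0.514, -0.506]
ft_force: [2.2, -0.3, -2.4]
gripper_width: 0.235
```

```bash
python3 plan.py .47 -.058 .087 -1.8 6|head -1; python3 look.py 8
```

```text
clock 11.95 pos [ 0.4834 -0.0563  0.0874] yaw -2.23 F [ 2.24 -0.35 -2.43] T [ 0.018 -0.334  0.006] w 0.235
[ 0.999 -0.039 -0.01 ]
```

View pics/c8.png

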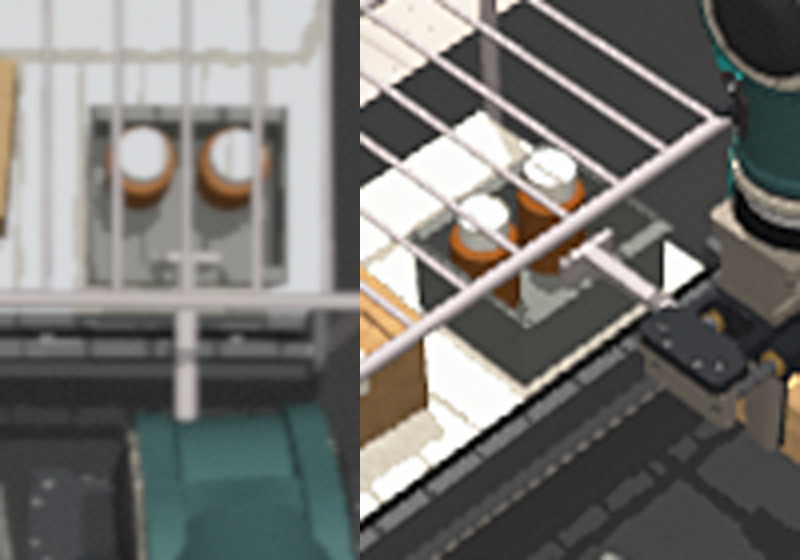

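>>> step_arm(
  increments=[
    {"dx":0,"dy":0,"dz":-0.15,"turn":0,"grip":0.1},
    {"dx":0,"dy":0,"dz":-0.15,"turn":0,"grip":0.1},
    {"dx":0,"dy":0,"dz":-0.15,"turn":0,"grip":0.1},
    {"dx":0,"dy":0,"dz":-0.15,"turn":0,"grip":0.1},
    {"dx":0,"dy":0,"dz":-0.15,"turn":0,"grip":0.1},
    {"dx":0,"dy":0,"dz":-0.1,"turn":0,"grip":0.1},
    {"dx":0,"dy":0,"dz":-0.1,"turn":0,"grip":0.1},
    {"dx":0,"dy":0,"dz":-0.1,"turn":0,"grip":0.1},
  ],
)

```text
clock: 12.85
eef_pos: [0.4719, -0.0559, 0.0875]
tcp_rot: [0.489, -0.491, 0.514, -0.506]
ft_force: [1.7, -0.0, -2.7]
gripper_width: 0.239
```

```bash
python3 plan.py .47 -.058 .087 -1.8 6|head -1; python3 look.py 9
```

```text
clock 12.85 pos [ 0.4719 -0.0559  0.0875] yaw -2.23 F [ 1.74 -0.   -2.74] T [-0.022 -0.29  -0.038] w 0.239
[ 0.999 -0.039 -0.011]
```

View pics/c9.png

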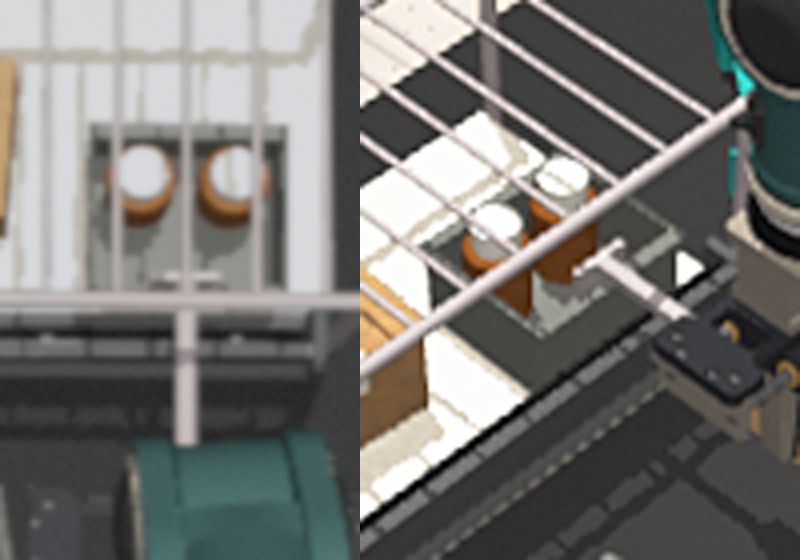

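>>> step_arm(
  increments=[
    {"dx":0,"dy":0,"dz":-0.1,"turn":0,"grip":0.1},
    {"dx":0,"dy":0,"dz":-0.1,"turn":0,"grip":0.1},
    {"dx":0,"dy":0,"dz":-0.1,"turn":0,"grip":0.1},
    {"dx":0,"dy":0,"dz":-0.1,"turn":0,"grip":0.1},
    {"dx":0,"dy":0,"dz":-0.1,"turn":0,"grip":0.1},
    {"dx":0,"dy":0,"dz":-0.1,"turn":0,"grip":0.1},
    {"dx":0,"dy":0,"dz":-0.1,"turn":0,"grip":0.1},
    {"dx":0,"dy":0,"dz":-0.1,"turn":0,"grip":0.1},
  ],
)

```text
clock: 13.75
eef_pos: [0.4631, -0.0556, 0.0875]
tcp_rot: [0.489, -0.492, 0.514, -0.506]
ft_force: [1.7, -0.5, -3.4]
gripper_width: 0.241
```

```bash
python3 plan.py .47 -.058 .087 -1.8 6|head -1
```

```text
clock 13.75 pos [ 0.4631 -0.0556  0.0875] yaw -2.24 F [ 1.65 -0.51 -3.43] T [ 0.053 -0.293 -0.036] w 0.241
```

>>> step_arm(
  increments=[
    {"dx":0,"dy":0.01,"dz":-0.08,"turn":0,"grip":0.1},
    {"dx":0,"dy":0.01,"dz":-0.08,"turn":0,"grip":0.1},
    {"dx":0,"dy":0.01,"dz":-0.08,"turn":0,"grip":0.1},
    {"dx":0,"dy":0.01,"dz":-0.08,"turn":0,"grip":0.1},
    {"dx":0,"dy":0.01,"dz":-0.08,"turn":0,"grip":0.1},
    {"dx":0,"dy":0,"dz":-0.08,"turn":0,"grip":0.1},
    {"dx":0,"dy":0,"dz":-0.08,"turn":0,"grip":0.1},
    {"dx":0,"dy":0,"dz":-0.08,"turn":0,"grip":0.1},
  ],
)

```text
clock: 14.55
eef_pos: [0.4566, -0.0553, 0.0873]
tcp_rot: [0.489, -0.491, 0.514, -0.506]
ft_force: [2.5, -0.6, -2.5]
gripper_width: 0.234
```

```bash
python3 plan.py .47 -.058 .087 -1.8 6|head -1
```

```text
clock 14.55 pos [ 0.4566 -0.0553  0.0873] yaw -2.23 F [ 2.48 -0.63 -2.54] T [-0.011 -0.336 -0.028] w 0.234
```

>>> step_arm(
  increments=[
    {"dx":0,"dy":0,"dz":-0.08,"turn":0,"grip":0.1},
    {"dx":0,"dy":0,"dz":-0.08,"turn":0,"grip":0.1},
    {"dx":0,"dy":0,"dz":-0.08,"turn":0,"grip":0.1},
    {"dx":0,"dy":0,"dz":-0.08,"turn":0,"grip":0.1},
    {"dx":0,"dy":0,"dz":-0.08,"turn":0,"grip":0.1},
    {"dx":0,"dy":0,"dz":-0.08,"turn":0,"grip":0.1},
    {"dx":0,"dy":0,"dz":-0.08,"turn":0,"grip":0.1},
    {"dx":0,"dy":0,"dz":-0.08,"turn":0,"grip":0.1},
  ],
)

```text
clock: 15.35
eef_pos: [0.4498, -0.0551, 0.0873]
tcp_rot: [0.489, -0.491, 0.513, -0.506]
ft_force: [2.6, -0.5, -2.8]
gripper_width: 0.237
```

```bash
python3 plan.py .47 -.058 .087 -1.8 6|head -1; python3 look.py 10
```

```text
clock 15.35 pos [ 0.4498 -0.0551  0.0873] yaw -2.23 F [ 2.65 -0.55 -2.83] T [ 0.042 -0.296  0.055] w 0.237
[ 0.999 -0.039 -0.01 ]
```

View pics/c10.png

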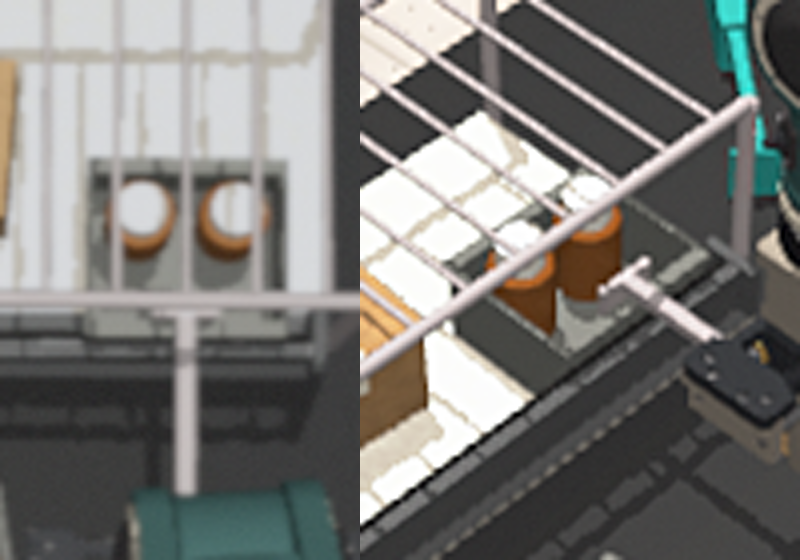

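>>> step_arm(
  increments=[
    {"dx":0,"dy":0,"dz":-0.08,"turn":0,"grip":0.1},
    {"dx":0,"dy":0,"dz":-0.08,"turn":0,"grip":0.1},
    {"dx":0,"dy":0,"dz":-0.08,"turn":0,"grip":0.1},
    {"dx":0,"dy":0,"dz":-0.08,"turn":0,"grip":0.1},
    {"dx":0,"dy":0,"dz":-0.08,"turn":0,"grip":0.1},
    {"dx":0,"dy":0,"dz":-0.06,"turn":0,"grip":0.1},
    {"dx":0,"dy":0,"dz":-0.06,"turn":0,"grip":0.1},
    {"dx":0,"dy":0,"dz":-0.06,"turn":0,"grip":0.1},
  ],
)

```text
clock: 16.25
eef_pos: [0.4468, -0.055, 0.0881]
tcp_rot: [0.491, -0.49, 0.512, -0.507]
ft_force: [4.8, -0.9, -3.6]
gripper_width: 0.237
```

```bash
python3 plan.py .47 -.058 .087 -1.8 6|head -1
```

```text
clock 16.25 pos [ 0.4468 -0.055   0.0881] yaw -2.22 F [ 4.79 -0.95 -3.59] T [-0.045 -0.841 -0.016] w 0.237
```

>>> step_arm(
  increments=[
    {"dx":0,"dy":0.01,"dz":-0.08,"turn":0,"grip":0.1},
    {"dx":0,"dy":0.01,"dz":-0.08,"turn":0,"grip":0.1},
    {"dx":0,"dy":0.01,"dz":-0.08,"turn":0,"grip":0.1},
    {"dx":0,"dy":0.01,"dz":-0.08,"turn":0,"grip":0.1},
    {"dx":0,"dy":0.01,"dz":-0.08,"turn":0,"grip":0.1},
    {"dx":0,"dy":0.01,"dz":-0.08,"turn":0,"grip":0.1},
    {"dx":0,"dy":0.01,"dz":-0.08,"turn":0,"grip":0.1},
    {"dx":0,"dy":0.01,"dz":-0.08,"turn":0,"grip":0.1},
  ],
)

```text
clock: 17.05
eef_pos: [0.4467, -0.055, 0.0886]
tcp_rot: [-0.494, 0.487, -0.508, 0.511]
ft_force: [6.0, -0.2, -5.3]
gripper_width: 0.238
```

```bash
python3 plan.py .47 -.058 .087 -1.8 6|head -1; python3 look.py 11
```

```text
clock 17.05 pos [ 0.4467 -0.055   0.0886] yaw -2.2 F [ 5.98 -0.17 -5.35] T [-0.026 -0.764 -0.003] w 0.238
[ 0.999 -0.038  0.01 ]
```

View pics/c11.png

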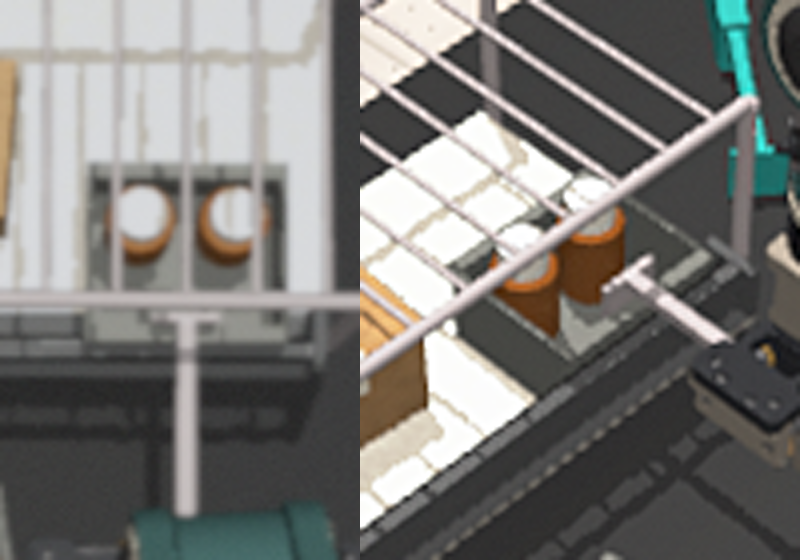

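The stop is rigid: x is frozen at 0.4467 while the pull rises to 6 N. The hook is creeping nose-up, though, and lifting slightly (Fz −5.3), so I ease that off before the seating pull.

>>> step_arm(
  increments=[
    {"dx":0,"dy":0.06,"dz":-0.04,"turn":0,"grip":0.1},
    {"dx":0,"dy":0.06,"dz":-0.04,"turn":0,"grip":0.1},
    {"dx":0,"dy":0.06,"dz":-0.04,"turn":0,"grip":0.1},
    {"dx":0,"dy":0.06,"dz":-0.04,"turn":0,"grip":0.1},
    {"dx":0,"dy":0.06,"dz":-0.04,"turn":0,"grip":0.1},
    {"dx":0,"dy":0.06,"dz":-0.04,"turn":0,"grip":0.1},
    {"dx":0,"dy":0.06,"dz":-0.04,"turn":0,"grip":0.1},
    {"dx":0,"dy":0.06,"dz":-0.04,"turn":0,"grip":0.1},
  ],
)

```text
clock: 17.95
eef_pos: [0.4468, -0.055, 0.0856]
tcp_rot: [-0.496, 0.485, -0.506, 0.513]
ft_force: [2.6, 0.7, 1.1]
gripper_width: 0.236
```

```bash
python3 plan.py .47 -.058 .087 -1.8 6|head -1;  python3 look.py 12
```

```text
clock 17.95 pos [ 0.4468 -0.055   0.0856] yaw -2.2 F [2.57 0.67 1.06] T [-0.043 -1.08   0.008] w 0.236
[ 0.999 -0.038  0.018]
```

View pics/c12.png

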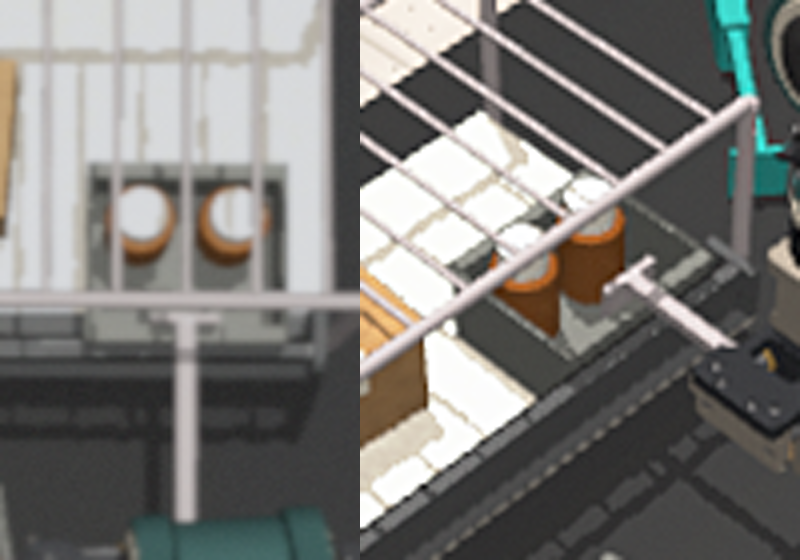

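```bash
python3 - <<'E'
import cv2
def crop(im,x0,y0,x1,y1,k): return cv2.resize(im[y0:y1,x0:x1],None,fx=k,fy=k,interpolation=cv2.INTER_CUBIC)
a=cv2.imread("pics/s9.png");b=cv2.imread("pics/s12.png")
cv2.imwrite("pics/z12.png",cv2.hconcat([crop(a,310,195,370,255,6.6),crop(b,310,195,370,255,6.6)]))
E
```

```text
(no output)
```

View pics/z12.png

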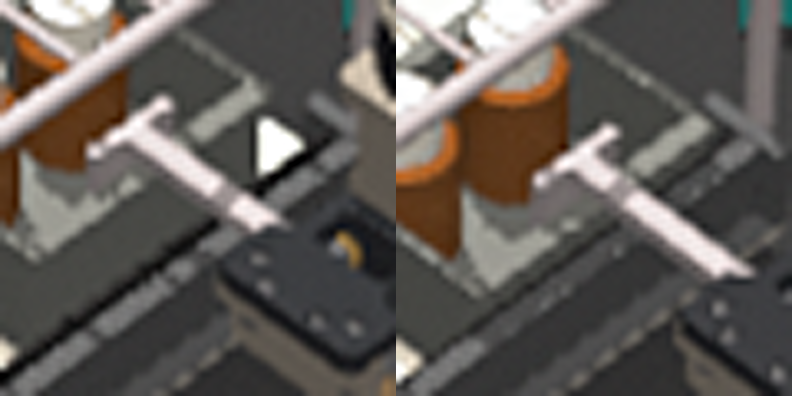

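```bash
python3 - <<'E'
from plant import robot
from h import *
t=robot.camera_info("top");d=robot.camera_info("side")
A=lambda x,y:(310+x/4-.4,160+y/4-.4); S=lambda x,y:(310+(x-396)/6.6-.4,195+y/6.6-.4)
print(tri(t,A(152,318),d,S(537,182)),tri(t,A(218,317),d,S(614,130)))
print("rim FL",tri(t,A(86,342),d,S(482,293)), "FR", tri(t,A(286,338),d,S(712,122)))
print("rim front",plane(t,[A(86,342),A(286,338)],.1).round(4),"rear",plane(t,[A(88,164),A(286,164)],.1).round(4))
E
```

```text
(array([ 0.61277273, -0.04212727,  0.11825363]), np.float64(0.0006694847248807995)) (array([ 0.61240381, -0.08261522,  0.11558214]), np.float64(0.001581318420158995))
rim FL (array([ 0.60177259, -0.00193404,  0.09861788]), np.float64(4.6686209880022744e-05)) FR (array([ 0.60107046, -0.12560253,  0.09595527]), np.float64(0.0012348447761417543))
rim front [[ 0.6016 -0.0019  0.1   ]
 [ 0.6011 -0.1247  0.1   ]] rear [[ 0.7129 -0.0061  0.1   ]
 [ 0.7099 -0.1291  0.1   ]]
```

>>> step_arm(
  increments=[
    {"dx":0,"dy":0.02,"dz":-0.08,"turn":0,"grip":0.1},
    {"dx":0,"dy":0.02,"dz":-0.09,"turn":0,"grip":0.1},
    {"dx":0,"dy":0.02,"dz":-0.1,"turn":0,"grip":0.1},
    {"dx":0,"dy":0.03,"dz":-0.11,"turn":0,"grip":0.1},
    {"dx":0,"dy":0.03,"dz":-0.11,"turn":0,"grip":0.1},
    {"dx":0,"dy":0.03,"dz":-0.11,"turn":0,"grip":0.1},
    {"dx":0,"dy":0.03,"dz":-0.11,"turn":0,"grip":0.1},
    {"dx":0,"dy":0.03,"dz":-0.11,"turn":0,"grip":0.1},
  ],
)

```text
clock: 18.85
eef_pos: [0.4468, -0.0549, 0.0838]
tcp_rot: [-0.5, 0.481, -0.503, 0.516]
ft_force: [7.8, -0.8, -3.9]
gripper_width: 0.237
```

```bash
python3 plan.py .47 -.058 .087 -1.8 6|head -1;  python3 -c "
from plant import robot
from h import *
print(q(robot.observe()['tcp_rot'])[:,2])"
```

```text
clock 18.85 pos [ 0.4468 -0.0549  0.0838] yaw -2.21 F [ 7.8  -0.79 -3.87] T [-0.063 -1.409 -0.011] w 0.237
[ 0.99871291 -0.03855744  0.03295224]
```

>>> step_arm(
  increments=[
    {"dx":0,"dy":0.05,"dz":-0.13,"turn":0,"grip":0.1},
    {"dx":0,"dy":0.05,"dz":-0.14,"turn":0,"grip":0.1},
    {"dx":0,"dy":0.05,"dz":-0.14,"turn":0,"grip":0.1},
    {"dx":0,"dy":0.05,"dz":-0.14,"turn":0,"grip":0.1},
    {"dx":0,"dy":0.05,"dz":-0.14,"turn":0,"grip":0.1},
    {"dx":0,"dy":0.05,"dz":-0.14,"turn":0,"grip":0.1},
    {"dx":0,"dy":0.05,"dz":-0.14,"turn":0,"grip":0.1},
    {"dx":0,"dy":0.05,"dz":-0.14,"turn":0,"grip":0.1},
  ],
)

```text
clock: 19.65
eef_pos: [0.4471, -0.0548, 0.0803]
tcp_rot: [-0.505, 0.475, -0.498, 0.521]
ft_force: [9.0, 0.1, -4.0]
gripper_width: 0.236
```

```bash
python3 plan.py .47 -.058 .087 -1.8 6|head -1;  python3 -c "
from plant import robot
from h import *
print(q(robot.observe()['tcp_rot'])[:,2])"
```

```text
clock 19.65 pos [ 0.4471 -0.0548  0.0803] yaw -2.24 F [ 8.99  0.15 -3.99] T [-0.138 -1.405  0.046] w 0.236
[ 0.99779216 -0.03900811  0.05375108]
```

>>> step_arm(
  increments=[
    {"dx":0,"dy":0.05,"dz":-0.15,"turn":0,"grip":0.1},
    {"dx":0,"dy":0.05,"dz":-0.155,"turn":0,"grip":0.1},
    {"dx":0,"dy":0.05,"dz":-0.155,"turn":0,"grip":0.1},
    {"dx":0,"dy":0.05,"dz":-0.155,"turn":0,"grip":0.1},
    {"dx":0,"dy":0.05,"dz":-0.155,"turn":0,"grip":0.1},
    {"dx":0,"dy":0.05,"dz":-0.155,"turn":0,"grip":0.1},
    {"dx":0,"dy":0.05,"dz":-0.155,"turn":0,"grip":0.1},
    {"dx":0,"dy":0.05,"dz":-0.155,"turn":0,"grip":0.1},
  ],
)

```text
clock: 20.45
eef_pos: [0.4474, -0.0547, 0.0769]
tcp_rot: [-0.511, 0.469, -0.492, 0.527]
ft_force: [10.1, -0.2, -4.6]
gripper_width: 0.24
```

```bash
python3 plan.py .47 -.058 .087 -1.8 6|head -1;  python3 look.py 13
```

```text
clock 20.45 pos [ 0.4474 -0.0547  0.0769] yaw -2.27 F [10.1  -0.21 -4.62] T [-0.154 -1.414 -0.045] w 0.24
[ 0.996 -0.04   0.076]
```

View pics/c13.png

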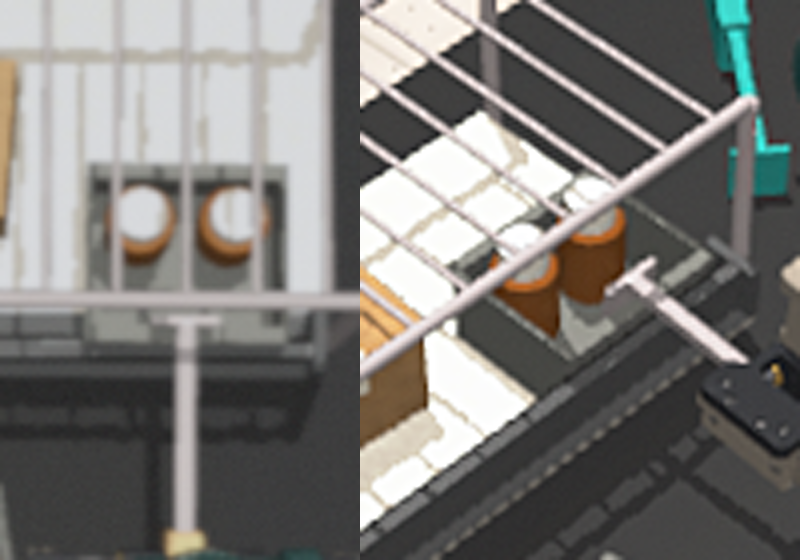

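>>> step_arm(
  increments=[
    {"dx":0,"dy":0.05,"dz":-0.155,"turn":0,"grip":0.1},
    {"dx":0,"dy":0.05,"dz":-0.155,"turn":0,"grip":0.1},
    {"dx":0,"dy":0.05,"dz":-0.155,"turn":0,"grip":0.1},
    {"dx":0,"dy":0.05,"dz":-0.155,"turn":0,"grip":0.1},
    {"dx":0,"dy":0.05,"dz":-0.155,"turn":0,"grip":0.1},
    {"dx":0,"dy":0.03,"dz":-0.1,"turn":0,"grip":0.1},
    {"dx":0,"dy":0,"dz":-0.05,"turn":0,"grip":0.1},
    {"dx":0,"dy":0,"dz":0,"turn":0,"grip":0.1},
  ],
)

```text
clock: 21.35
eef_pos: [0.4481, -0.0547, 0.074]
tcp_rot: [-0.515, 0.464, -0.488, 0.53]
ft_force: [5.3, -0.3, -2.5]
gripper_width: 0.237
```

```bash
python3 plan.py .455 -.058 .077 -1.8 6;  python3 -c "
from plant import robot
from h import *
print(q(robot.observe()['tcp_rot']).round(3))"
```

```text
clock 21.35 pos [ 0.4481 -0.0547  0.074 ] yaw -2.31 F [ 5.3  -0.33 -2.47] T [-0.063 -0.792  0.044] w 0.237
[ 0.05 -0.04  0.12] -0.09
[ 0.05 -0.04  0.12] -0.09
[ 0.05 -0.04  0.12] -0.09
[ 0.05 -0.04  0.12] -0.09
[ 0.05 -0.04  0.12] -0.09
[ 0.05 -0.04  0.12] -0.09
[[-0.039  0.092  0.995]
 [-0.999  0.006 -0.04 ]
 [-0.01  -0.996  0.092]]
```

>>> step_arm(
  increments=[
    {"dx":0,"dy":0,"dz":0.05,"turn":0,"grip":0.1},
    {"dx":0,"dy":0.01,"dz":0.1,"turn":0,"grip":0.1},
    {"dx":0,"dy":0.01,"dz":0.15,"turn":0,"grip":0.1},
    {"dx":0,"dy":0.02,"dz":0.2,"turn":0,"grip":0.1},
    {"dx":0,"dy":0.02,"dz":0.2,"turn":0,"grip":0.1},
    {"dx":0,"dy":0.02,"dz":0.2,"turn":0,"grip":0.1},
    {"dx":0,"dy":0.01,"dz":0.1,"turn":0,"grip":0.1},
    {"dx":0,"dy":0,"dz":0,"turn":0,"grip":0.1},
  ],
)

```text
clock: 22.15
eef_pos: [0.4504, -0.0547, 0.0706]
tcp_rot: [-0.51, 0.469, -0.493, 0.526]
ft_force: [0.5, 0.1, -1.2]
gripper_width: 0.237
```

```bash
python3 plan.py .459 -.058 .13 -1.8 6;  python3 look.py 14
```

```text
clock 22.15 pos [ 0.4504 -0.0547  0.0706] yaw -2.34 F [ 0.5   0.07 -1.22] T [ 0.009  0.204 -0.016] w 0.237
[ 0.04 -0.98  0.22] -0.09
[ 0.04 -0.98  0.22] -0.09
[ 0.04 -0.98  0.22] -0.09
[ 0.04 -0.98  0.22] -0.09
[ 0.04 -0.98  0.22] -0.09
[ 0.04 -0.98  0.22] -0.09
[ 0.996 -0.041  0.074]
```

View pics/c14.png

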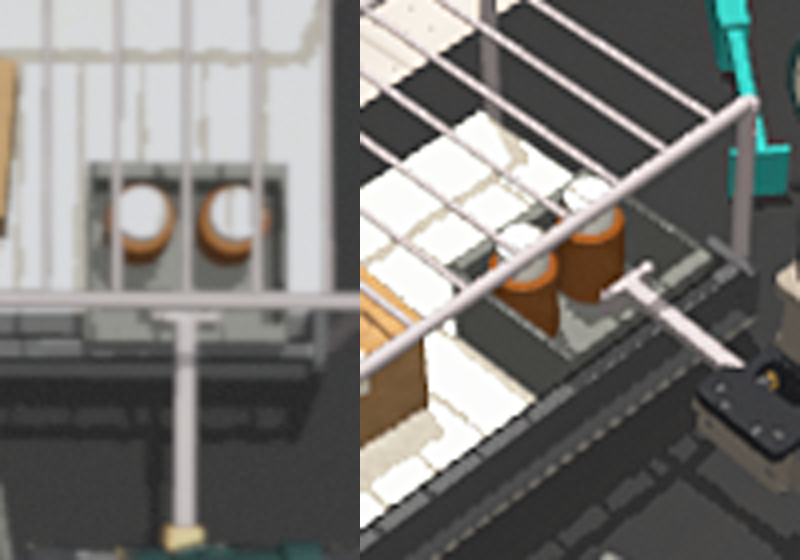

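>>> step_arm(
  increments=[
    {"dx":0,"dy":-0.02,"dz":0.1,"turn":0,"grip":0.1},
    {"dx":0,"dy":-0.02,"dz":0.15,"turn":0,"grip":0.1},
    {"dx":0,"dy":0,"dz":0.15,"turn":0,"grip":0.1},
    {"dx":0,"dy":0.01,"dz":0.15,"turn":0,"grip":0.1},
    {"dx":0,"dy":0.01,"dz":0.1,"turn":0,"grip":0.1},
    {"dx":0,"dy":0,"dz":0,"turn":0,"grip":0.1},
    {"dx":0,"dy":0,"dz":0,"turn":0,"grip":0.1},
    {"dx":0,"dy":0,"dz":0,"turn":0,"grip":0.1},
  ],
)

```text
clock: 23.05
eef_pos: [0.4574, -0.055, 0.0715]
tcp_rot: [-0.51, 0.469, -0.493, 0.526]
ft_force: [0.4, 0.8, -1.4]
gripper_width: 0.234
```

```bash
python3 plan.py .459 -.058 .13 -1.8 6|head -1;  python3 look.py 15
```

```text
clock 23.05 pos [ 0.4574 -0.055   0.0715] yaw -2.34 F [ 0.36  0.77 -1.42] T [ 0.011  0.158 -0.03 ] w 0.234
[ 0.996 -0.041  0.075]
```

View pics/c15.png

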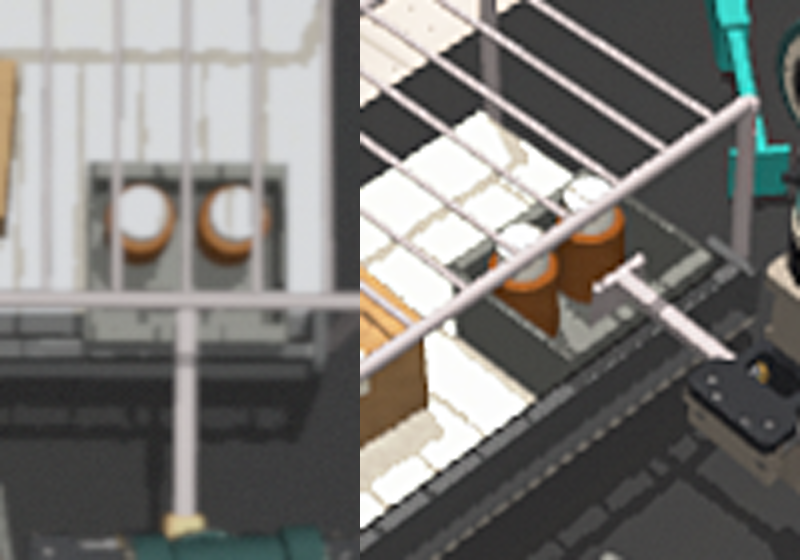

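The tote stayed put while the blade moved 7 mm off the wall. Next I raise the hook straight up by 45 mm, keeping under the wires.

>>> step_arm(
  increments=[
    {"dx":0,"dy":-0.3,"dz":0.03,"turn":0,"grip":0.1},
    {"dx":0,"dy":-0.6,"dz":0.05,"turn":0,"grip":0.1},
    {"dx":0,"dy":-0.8,"dz":0.06,"turn":0,"grip":0.1},
    {"dx":0,"dy":-0.8,"dz":0.06,"turn":0,"grip":0.1},
    {"dx":0,"dy":-0.8,"dz":0.06,"turn":0,"grip":0.1},
    {"dx":0,"dy":-0.7,"dz":0.05,"turn":0,"grip":0.1},
    {"dx":0,"dy":-0.3,"dz":0.02,"turn":0,"grip":0.1},
    {"dx":0,"dy":0,"dz":0,"turn":0,"grip":0.1},
  ],
)

```text
clock: 23.95
eef_pos: [0.4581, -0.0556, 0.1197]
tcp_rot: [-0.511, 0.468, -0.492, 0.527]
ft_force: [-0.2, 0.3, -0.8]
gripper_width: 0.235
```

```bash
python3 plan.py .41 -.065 .125 -1.8 6;  python3 look.py 16
```

```text
clock 23.95 pos [ 0.4581 -0.0556  0.1197] yaw -2.34 F [-0.17  0.29 -0.76] T [0.058 0.101 0.025] w 0.235
[ 0.19 -0.15 -0.78] -0.09
[ 0.19 -0.15 -0.78] -0.09
[ 0.18 -0.15 -0.79] -0.09
[ 0.18 -0.15 -0.79] -0.09
[ 0.18 -0.15 -0.79] -0.09
[ 0.18 -0.15 -0.79] -0.09
[ 0.996 -0.041  0.077]
```

View pics/c16.png

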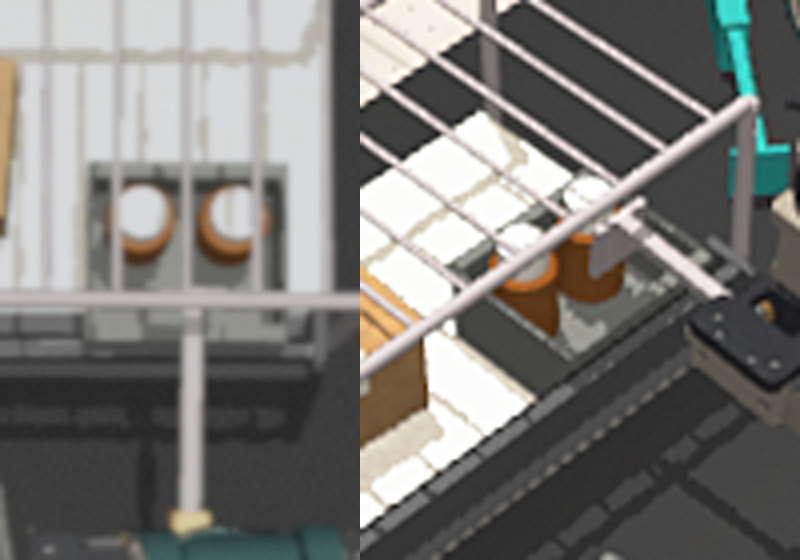

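>>> step_arm(
  increments=[
    {"dx":0,"dy":-0.06,"dz":-0.4,"turn":0,"grip":0.1},
    {"dx":0.1,"dy":-0.06,"dz":-0.8,"turn":0,"grip":0.1},
    {"dx":0.3,"dy":-0.06,"dz":-0.8,"turn":0,"grip":0.1},
    {"dx":0.4,"dy":-0.06,"dz":-0.8,"turn":0,"grip":0.1},
    {"dx":0.5,"dy":-0.06,"dz":-0.8,"turn":0,"grip":0.1},
    {"dx":0.5,"dy":-0.06,"dz":-0.8,"turn":0,"grip":0.1},
    {"dx":0.5,"dy":-0.03,"dz":-0.5,"turn":0,"grip":0.1},
    {"dx":0.2,"dy":0,"dz":0,"turn":0,"grip":0.1},
  ],
)

```text
clock: 24.85
eef_pos: [0.4006, -0.0806, 0.1176]
tcp_rot: [-0.509, 0.469, -0.494, 0.526]
ft_force: [-0.2, 0.1, -1.3]
gripper_width: 0.24
```

```bash
python3 plan.py .40 -.25 .10 -2 8;  python3 look.py 17
```

```text
clock 24.85 pos [ 0.4006 -0.0806  0.1176] yaw -2.36 F [-0.18  0.13 -1.27] T [ 0.048  0.158 -0.003] w 0.24
[2.12 0.2  0.06] -0.04
[2.12 0.2  0.06] -0.04
[2.12 0.2  0.06] -0.04
[2.12 0.2  0.06] -0.04
[2.12 0.2  0.06] -0.04
[2.12 0.2  0.06] -0.04
[2.12 0.2  0.05] -0.04
[2.12 0.2  0.05] -0.04
[ 0.997 -0.041  0.072]
```

View pics/c17.png

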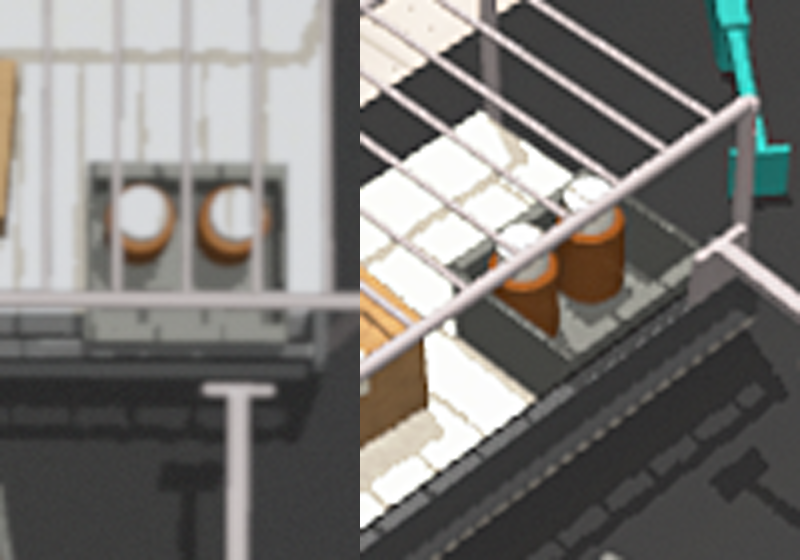

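>>> step_arm(
  increments=[
    {"dx":1.0,"dy":0,"dz":0,"turn":0,"grip":0.1},
    {"dx":2.2,"dy":0,"dz":0,"turn":0,"grip":0.1},
    {"dx":2.5,"dy":0,"dz":0,"turn":0.5,"grip":0.1},
    {"dx":2.5,"dy":0,"dz":0,"turn":1,"grip":0.1},
    {"dx":2.5,"dy":0,"dz":0,"turn":2,"grip":0.1},
    {"dx":2.5,"dy":0,"dz":0.2,"turn":3,"grip":0.1},
    {"dx":2.5,"dy":0,"dz":0.4,"turn":3,"grip":0.1},
    {"dx":2.0,"dy":0,"dz":0.4,"turn":2,"grip":0.1},
  ],
)

```text
clock: 25.75
eef_pos: [0.4015, -0.2614, 0.1168]
tcp_rot: [-0.46, 0.413, -0.54, 0.57]
ft_force: [0.5, -0.1, -1.6]
gripper_width: 0.239
```

```bash
python3 plan.py .442 -.305 .05 -17 6;  python3 look.py 18
```

```text
clock 25.75 pos [ 0.4015 -0.2614  0.1168] yaw -13.69 F [ 0.51 -0.13 -1.64] T [0.077 0.128 0.011] w 0.239
[0.58 1.16 0.74] 0.55
[0.57 1.16 0.75] 0.55
[0.56 1.16 0.75] 0.55
[0.55 1.16 0.76] 0.55
[0.55 1.16 0.76] 0.55
[0.54 1.16 0.77] 0.55
[ 0.969 -0.236  0.074]
```

View pics/s18.png

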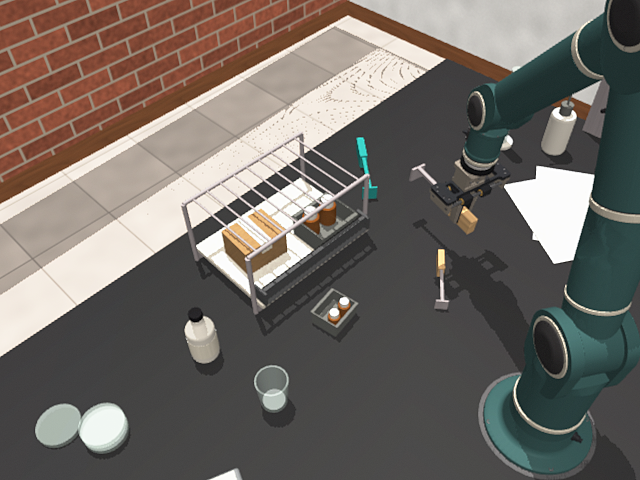

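Before putting the hook down, I check that the tote is seated and square with the view unobstructed.

```bash
python3 - <<'E'
import cv2
def crop(im,x0,y0,x1,y1,k): return cv2.resize(im[y0:y1,x0:x1],None,fx=k,fy=k,interpolation=cv2.INTER_CUBIC)
a=cv2.imread("pics/t18.png");b=cv2.imread("pics/s18.png")
cv2.imwrite("pics/z18t.png",crop(a,310,190,410,265,8)); cv2.imwrite("pics/z18s.png",crop(b,280,180,380,255,8))
E
```

```text
(no output)
```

View pics/z18t.png

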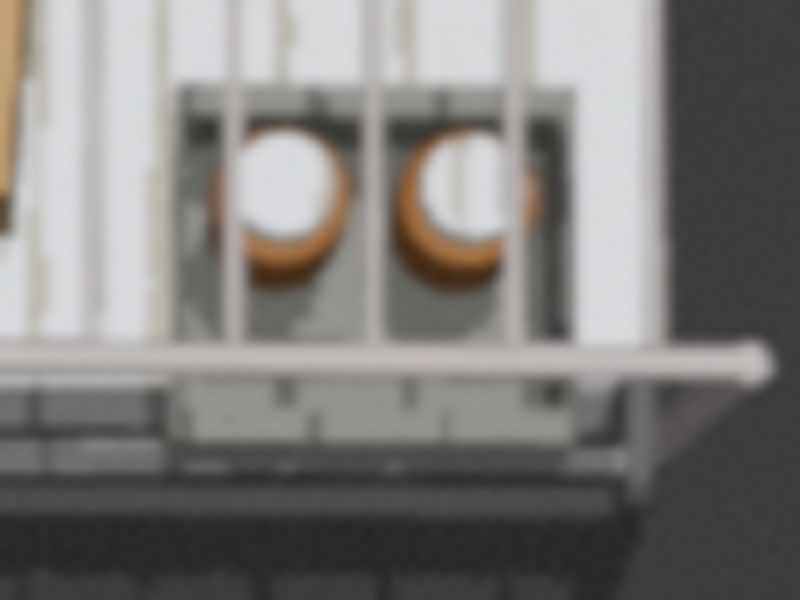

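View pics/z18s.png

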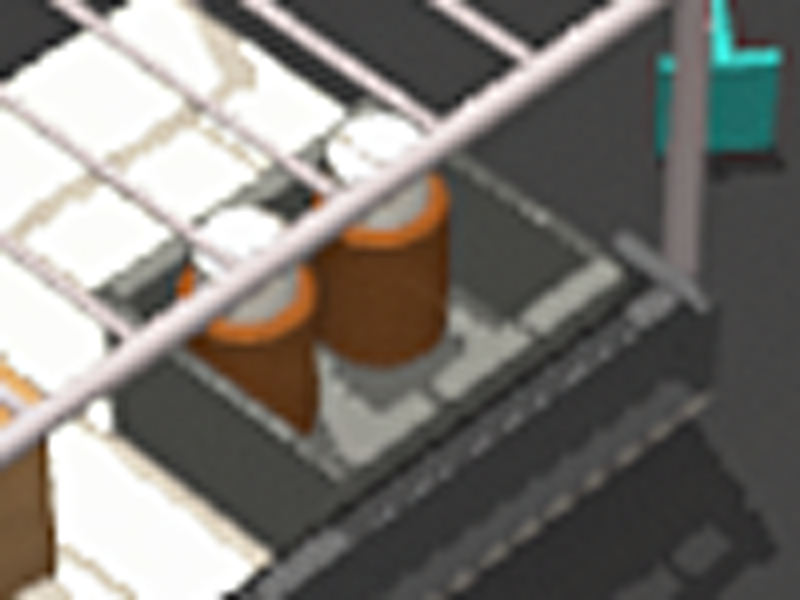

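The tote is square: front rim, rear edge and caps are parallel to the shelf wires within about 0.3°. It hasn't shifted since release. Now I put the hook down.

>>> step_arm(
  increments=[
    {"dx":0.5,"dy":1.0,"dz":0.7,"turn":0.6,"grip":0.1},
    {"dx":0.6,"dy":1.5,"dz":0.9,"turn":0.6,"grip":0.1},
    {"dx":0.6,"dy":1.5,"dz":0.9,"turn":0.6,"grip":0.1},
    {"dx":0.6,"dy":1.5,"dz":0.9,"turn":0.6,"grip":0.1},
    {"dx":0.6,"dy":1.5,"dz":0.9,"turn":0.6,"grip":0.1},
    {"dx":0.4,"dy":1.0,"dz":0.4,"turn":0.3,"grip":0.1},
    {"dx":0,"dy":0.3,"dz":0,"turn":0,"grip":0.1},
    {"dx":0,"dy":0,"dz":0,"turn":0,"grip":0.1},
  ],
)

```text
clock: 26.65
eef_pos: [0.4487, -0.3003, 0.033]
tcp_rot: [-0.448, 0.398, -0.553, 0.579]
ft_force: [-0.5, -0.3, -1.4]
gripper_width: 0.241
```

```bash
python3 plan.py .442 -.305 .012 -17 6;  python3 look.py 19; python3 - <<'E'
import cv2
b=cv2.imread("pics/s19.png")[150:270,370:510]
cv2.imwrite("pics/z19.png",cv2.resize(b,None,fx=5,fy=5,interpolation=cv2.INTER_CUBIC))
E
```

```text
clock 26.65 pos [ 0.4487 -0.3003  0.033 ] yaw -16.58 F [-0.52 -0.28 -1.37] T [ 0.088  0.182 -0.003] w 0.241
[ 0.12  0.34 -0.11] 0.07
[ 0.12  0.34 -0.11] 0.07
[ 0.12  0.34 -0.11] 0.07
[ 0.12  0.34 -0.11] 0.07
[ 0.12  0.34 -0.11] 0.07
[ 0.12  0.34 -0.11] 0.07
[ 0.956 -0.285  0.071]
```

View pics/z19.png

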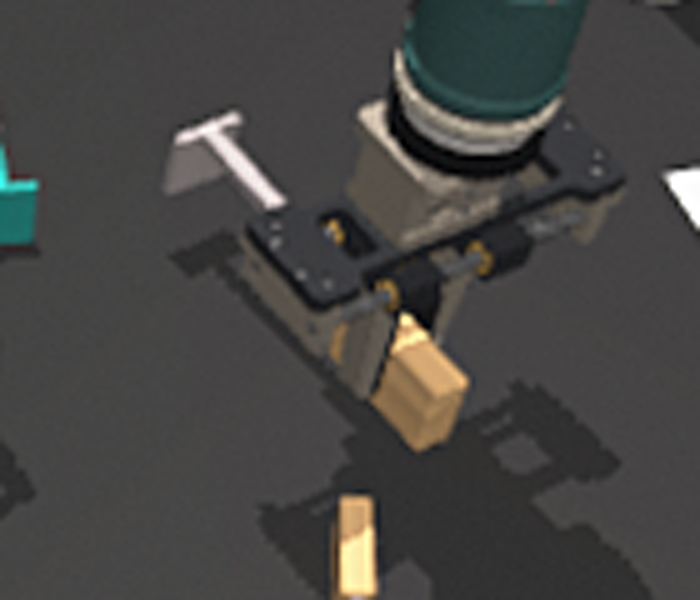

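>>> step_arm(
  increments=[
    {"dx":0,"dy":0.3,"dz":-0.05,"turn":0,"grip":0.1},
    {"dx":0,"dy":0.3,"dz":-0.02,"turn":0,"grip":0.1},
    {"dx":0,"dy":0.3,"dz":-0.02,"turn":0,"grip":0.1},
    {"dx":0,"dy":0.3,"dz":-0.02,"turn":0,"grip":0.1},
    {"dx":0,"dy":0.3,"dz":-0.02,"turn":0,"grip":0.1},
    {"dx":0,"dy":0.2,"dz":-0.01,"turn":0,"grip":0.1},
    {"dx":0,"dy":0.1,"dz":0,"turn":0,"grip":0.1},
    {"dx":0,"dy":0.1,"dz":0,"turn":0,"grip":0.1},
  ],
)

```text
clock: 27.55
eef_pos: [0.4494, -0.3001, 0.0151]
tcp_rot: [-0.448, 0.397, -0.552, 0.58]
ft_force: [0.4, -0.4, -1.1]
gripper_width: 0.235
```

```bash
python3 plan.py .442 -.305 .012 -17 6|head -1;  python3 -c "
from plant import robot
from h import *
print(q(robot.observe()['tcp_rot'])[:,2])"
```

```text
clock 27.55 pos [ 0.4494 -0.3001  0.0151] yaw -16.58 F [ 0.4  -0.38 -1.11] T [0.034 0.148 0.035] w 0.235
[ 0.95571741 -0.28450528  0.07523948]
```

>>> step_arm(
  increments=[
    {"dx":0,"dy":0.1,"dz":0,"turn":0,"grip":0.1},
    {"dx":0,"dy":0.1,"dz":0,"turn":0,"grip":0.1},
    {"dx":0,"dy":0.1,"dz":0,"turn":0,"grip":0.1},
    {"dx":0,"dy":0.1,"dz":0,"turn":0,"grip":0.1},
    {"dx":0,"dy":0.1,"dz":0,"turn":0,"grip":0.1},
    {"dx":0,"dy":0.1,"dz":0,"turn":0,"grip":0.1},
    {"dx":0,"dy":0.1,"dz":0,"turn":0,"grip":0.1},
    {"dx":0,"dy":0.1,"dz":0,"turn":0,"grip":0.1},
  ],
)

```text
clock: 28.35
eef_pos: [0.4499, -0.3002, 0.0121]
tcp_rot: [-0.448, 0.397, -0.553, 0.58]
ft_force: [-2.8, 1.3, 8.8]
gripper_width: 0.237
```

```bash
python3 plan.py .442 -.305 .012 -17 6|head -1;  python3 -c "
from plant import robot
from h import *
print(q(robot.observe()['tcp_rot'])[:,2])"
```

```text
clock 28.35 pos [ 0.4499 -0.3002  0.0121] yaw -16.6 F [-2.82  1.28  8.8 ] T [0.458 1.058 0.006] w 0.237
[ 0.95571344 -0.2849604   0.07354855]
```

The handle's rear edge touches at z = 0.012. I loosen the grip so the blade end can settle gently.

>>> step_arm(
  increments=[
    {"dx":0,"dy":0,"dz":0,"turn":0,"grip":0.1},
    {"dx":0,"dy":0,"dz":0,"turn":0,"grip":0.1},
    {"dx":0,"dy":0,"dz":0,"turn":0,"grip":0.1},
    {"dx":0,"dy":0,"dz":0,"turn":0,"grip":0.1},
    {"dx":0,"dy":0,"dz":0,"turn":0,"grip":0.1},
    {"dx":0,"dy":0,"dz":0,"turn":0,"grip":0.1},
    {"dx":0,"dy":0,"dz":0,"turn":0,"grip":0.1},
    {"dx":0,"dy":0,"dz":0,"turn":0,"grip":0.1},
  ],
  force=3,
)

```text
clock: 29.15
eef_pos: [0.4501, -0.3004, 0.0121]
tcp_rot: [-0.448, 0.397, -0.552, 0.58]
ft_force: [0.4, -0.1, -1.3]
gripper_width: 0.243
```

```bash
python3 plan.py .442 -.305 .012 -17 6|head -1;  python3 look.py 20; python3 - <<'E'
import cv2
b=cv2.imread("pics/s20.png")[150:270,370:510]
cv2.imwrite("pics/z20.png",cv2.resize(b,None,fx=5,fy=5,interpolation=cv2.INTER_CUBIC))
E
```

```text
clock 29.15 pos [ 0.4501 -0.3004  0.0121] yaw -16.6 F [ 0.39 -0.12 -1.25] T [ 0.05   0.126 -0.05 ] w 0.243
[ 0.956 -0.285  0.074]
```

View pics/z20.png

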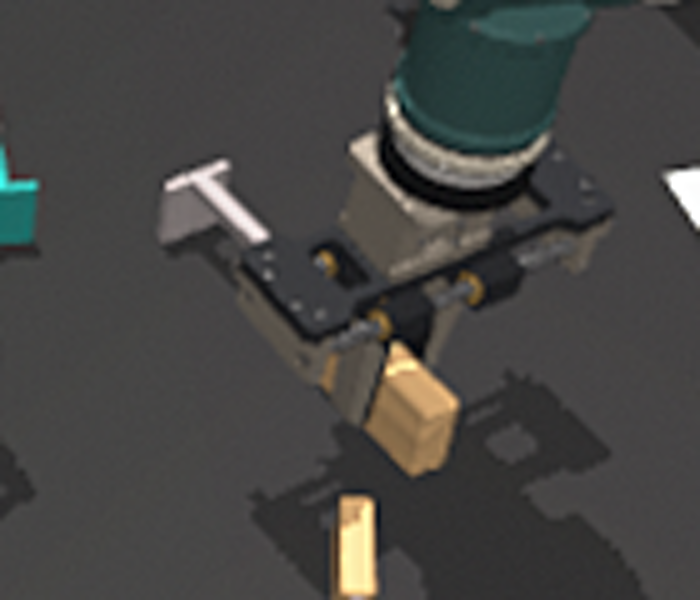

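>>> step_arm(
  increments=[
    {"dx":0,"dy":0.1,"dz":0,"turn":0,"grip":0.1},
    {"dx":0,"dy":0.1,"dz":0,"turn":0,"grip":0.1},
    {"dx":0,"dy":0.1,"dz":0,"turn":0,"grip":0.1},
    {"dx":0,"dy":0.1,"dz":0,"turn":0,"grip":0.1},
    {"dx":0,"dy":0.1,"dz":0,"turn":0,"grip":0.1},
    {"dx":0,"dy":0,"dz":0,"turn":0,"grip":0.1},
    {"dx":0,"dy":0,"dz":0,"turn":0,"grip":0.1},
    {"dx":0,"dy":0,"dz":0,"turn":0,"grip":0.1},
  ],
  force=3,
)

```text
clock: 30.05
eef_pos: [0.4511, -0.3006, 0.0078]
tcp_rot: [-0.448, 0.397, -0.552, 0.581]
ft_force: [-1.1, 0.8, 3.9]
gripper_width: 0.239
```

```bash
python3 plan.py .442 -.305 .012 -17 6|head -1;  python3 look.py 21; python3 - <<'E'
import cv2
b=cv2.imread("pics/s21.png")[150:270,370:510]
cv2.imwrite("pics/z21.png",cv2.resize(b,None,fx=5,fy=5,interpolation=cv2.INTER_CUBIC))
E
```

```text
clock 30.05 pos [ 0.4511 -0.3006  0.0078] yaw -16.6 F [-1.09  0.85  3.91] T [0.166 0.261 0.022] w 0.239
[ 0.956 -0.285  0.076]
```

View pics/z21.png

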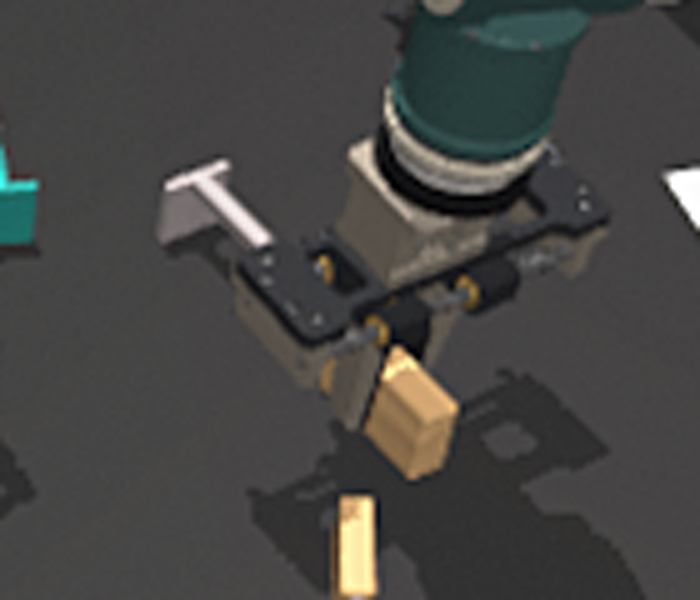

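>>> step_arm(
  increments=[
    {"dx":0,"dy":-0.05,"dz":0,"turn":0,"grip":0.26},
    {"dx":0,"dy":-0.05,"dz":0,"turn":0,"grip":0.28},
    {"dx":0,"dy":0,"dz":0,"turn":0,"grip":0.3},
    {"dx":0,"dy":0,"dz":0,"turn":0,"grip":0.4},
    {"dx":0,"dy":0,"dz":0,"turn":0,"grip":0.6},
    {"dx":0,"dy":0,"dz":0,"turn":0,"grip":0.8},
    {"dx":0,"dy":0,"dz":0,"turn":0,"grip":1},
    {"dx":0,"dy":0,"dz":0,"turn":0,"grip":1},
  ],
)

```text
clock: 30.95
eef_pos: [0.4512, -0.3008, 0.0083]
tcp_rot: [-0.448, 0.397, -0.552, 0.581]
ft_force: [0.1, -0.1, 0.1]
gripper_width: 0.71
```

>>> step_arm(
  increments=[
    {"dx":0,"dy":0,"dz":0,"turn":0,"grip":1},
    {"dx":0,"dy":0,"dz":0,"turn":0,"grip":1},
    {"dx":0,"dy":0,"dz":0,"turn":0,"grip":1},
    {"dx":0,"dy":0,"dz":0,"turn":0,"grip":1},
    {"dx":0,"dy":0,"dz":0,"turn":0,"grip":1},
    {"dx":0,"dy":0,"dz":0,"turn":0,"grip":1},
    {"dx":0,"dy":0,"dz":0,"turn":0,"grip":1},
    {"dx":0,"dy":0,"dz":0,"turn":0,"grip":1},
  ],
)

```text
clock: 31.75
eef_pos: [0.4513, -0.3008, 0.0083]
tcp_rot: [-0.448, 0.397, -0.552, 0.581]
ft_force: [1.1, 0.2, -0.5]
gripper_width: 0.999
```

```bash
python3 plan.py .442 -.305 .012 -17 6|head -1;  python3 look.py 22; python3 - <<'E'
import cv2
b=cv2.imread("pics/s22.png")[150:270,370:510]
cv2.imwrite("pics/z22.png",cv2.resize(b,None,fx=5,fy=5,interpolation=cv2.INTER_CUBIC))
E
```

```text
clock 31.75 pos [ 0.4513 -0.3008  0.0083] yaw -16.6 F [ 1.05  0.19 -0.48] T [ 0.006  0.109 -0.004] w 0.999
[ 0.956 -0.285  0.076]
```

View pics/z22.png

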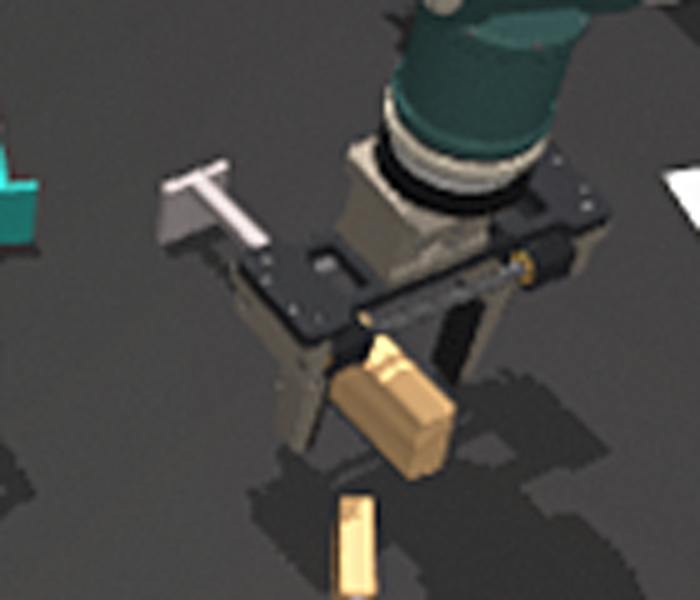

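>>> step_arm(
  increments=[
    {"dx":0,"dy":-0.8,"dz":0,"turn":0,"grip":1},
    {"dx":0,"dy":-1.5,"dz":0.1,"turn":0,"grip":1},
    {"dx":0,"dy":-2,"dz":0.1,"turn":0,"grip":1},
    {"dx":0,"dy":-2.5,"dz":0.1,"turn":0,"grip":1},
    {"dx":0,"dy":-3,"dz":0.1,"turn":0,"grip":1},
    {"dx":0,"dy":-3,"dz":0,"turn":0,"grip":1},
    {"dx":0,"dy":-3,"dz":0,"turn":0,"grip":1},
    {"dx":0,"dy":-1,"dz":0,"turn":0,"grip":1},
  ],
)

```text
clock: 32.65
eef_pos: [0.4395, -0.3029, 0.1838]
tcp_rot: [-0.448, 0.398, -0.553, 0.58]
ft_force: [0.1, -0.3, -0.0]
gripper_width: 1.002
```

>>> step_arm(
  increments=[
    {"dx":1,"dy":0,"dz":-1,"turn":0,"grip":1},
    {"dx":3,"dy":0,"dz":-2,"turn":0,"grip":1},
    {"dx":3,"dy":0,"dz":-2,"turn":0,"grip":1},
    {"dx":3,"dy":0,"dz":-2,"turn":0,"grip":1},
    {"dx":2,"dy":0,"dz":-1,"turn":0,"grip":1},
    {"dx":0,"dy":0,"dz":0,"turn":0,"grip":1},
    {"dx":0,"dy":0,"dz":0,"turn":0,"grip":1},
    {"dx":0,"dy":0,"dz":0,"turn":0,"grip":1},
  ],
)

```text
clock: 33.45
eef_pos: [0.3182, -0.3955, 0.1667]
tcp_rot: [-0.447, 0.398, -0.556, 0.576]
ft_force: [-0.8, -0.3, 0.3]
gripper_width: 0.999
```

```bash
python3 plan.py .442 -.305 .012 -17 6|head -1;  python3 look.py 23
```

```text
clock 33.45 pos [ 0.3182 -0.3955  0.1667] yaw -16.6 F [-0.78 -0.33  0.27] T [0.023 0.066 0.02 ] w 0.999
[ 0.956 -0.285  0.064]
```

View pics/s23.png

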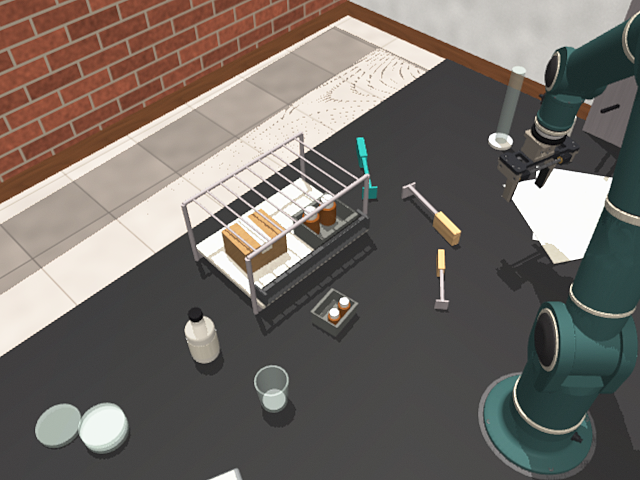

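View pics/t23.png

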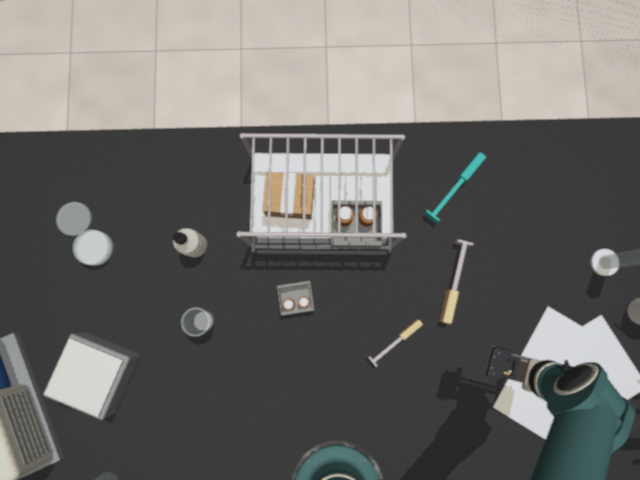

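The hook stands back on the bench (top view handle (451,306), blade (465,242)), and the carton, beaker and bottle look unmoved. As a last check I compare the tote region with the moment of full pull and with release.

```bash
python3 - <<'E'
import cv2,numpy as np
from plant import robot
g=lambda n:cv2.cvtColor(cv2.imread(f"pics/{n}.png"),cv2.COLOR_BGR2GRAY).astype(np.float32)
for a,b,r in (("t13","t23",(330,195,385,232)),("t18","t23",(330,195,385,245)),("s18","s23",(300,190,365,245)),("s13","s23",(300,190,325,235)),("t0" if 0 else "top0","t23",(255,160,320,225)),("top0","t23",(170,215,215,345))):
    x0,y0,x1,y1=r; A=g(a)[y0:y1,x0:x1];B=g(b)[y0:y1,x0:x1]
    print(a,b,r,"shift",np.round(cv2.phaseCorrelate(A,B,cv2.createHanningWindow((x1-x0,y1-y0),cv2.CV_32F))[0],3),"mean|d|",np.abs(A-B).mean().round(2))
robot.hand_in(); print(robot.observe()["clock"])
E
```

```text
t13 t23 (330, 195, 385, 232) shift [ 0.002 -0.19 ] mean|d| 2.95
t18 t23 (330, 195, 385, 245) shift [0.015 0.056] mean|d| 0.87
s18 s23 (300, 190, 365, 245) shift [-0.    -0.013] mean|d| 0.78
s13 s23 (300, 190, 325, 235) shift [0.449 0.35 ] mean|d| 1.29
top0 t23 (255, 160, 320, 225) shift [-0.029  0.005] mean|d| 0.68
top0 t23 (170, 215, 215, 345) shift [0.523 0.393] mean|d| 1.25
the job is handed in; nothing more can be done
the job is handed in; nothing more can be done
```

The tote is pulled home against the stop rail, and the job was handed in at about 33.5 s of the 72 s allowed. I used the larger wooden hook and set it back standing on the bench about where it was.

**Drag:** The tote slid at about 2–3 N. It then stopped rigidly, with the hook's x frozen at 0.447 m while the pull rose.

**Seating:** I built the pull up to 7.8, 9.0 and then 10.1 N over about 2.5 s. The highest total I read on the tote was about 10.6 N. Forces are only reported at the end of each move, so brief peaks in between were not seen.

**Unhook:** I backed the blade 7–9 mm off the wall before lifting it out, and saw no movement of the tote.

**Checks that agreed:**
- The tote's rim and jar caps are parallel to the shelf wires within about 0.3°.
- From just after unhooking to hand-in, the tote shifted less than 0.06 px in both views.
- The carton shifted less than 0.03 px from the start.

**Checks that were unclear:**
- **Tote, full pull against the end:** the top view shifted 0.19 px (about 0.5 mm). The side view showed about 0.5 px, in a small crop where the moving hook and its shadow had changed.
- **Beaker and bottle:** the bench strip showed a 0.5 px shift from the start. It is mostly featureless bench and they look unmoved, but this did not settle it.
- **Hook tilt:** under load the hook crept about 5° nose-up, with up to about 4 N of lift on the tote's front wall at one point. I eased it off; the images showed no tipping.
- **Buffer strip:** I could not see directly that it is fully pressed. I infer it from the rigid stop at 10 N and the tote staying put.

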